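# Wedge the swing gate of the bench fixture shut

### The arm

A 7-joint arm with a two-finger parallel gripper is mounted at the origin on a cart in front of the work surface, level with it; the furniture and walls round the work are solid. World frame = base frame: x ahead of the robot, y to its left, z up, the work surface at z = 0. Lengths are in m, angles in degrees, forces in N, time in s.
With the tool pointing down it reaches from about 0.4 to 0.875 m from the base axis. Payload 6.5 kg.
Tool frame: the origin (TCP) lies midway between the tips of the shut fingers; the grasp point (between the pads) lies 19 mm behind it; z points along the fingers, y is the direction in which the jaws open and shut (so a half turn about z gives the same grasp; the last joint's range is limited). The gripper opens to 88 mm and grips with 3 to 60 N. Pads are 18 mm wide; open, the fingers measure 123 mm over their backs; the gripper's body (75 mm by 187 mm) begins 45 mm behind the grasp point.
Start: joints at [-75.928, 30.733, -0.252, 88.115, 0.149, 61.152, -4.079], TCP at [0.199, 0.619, 0.239] pointing down, gripper open.
Joint ranges: [-154.64, 154.64], [-21.42, 123.67], [-72.66, 72.17], [13.99, 137.28], [-74.86, 254.86], [10.95, 109.41], [-158.01, 158.01]. Speed limits (degrees/s): [136.94, 136.94, 180, 180, 180, 180, 180].

### API

Orientations are given as a 3x3 rotation matrix whose columns are the frame's x, y, z axes.
In Python, from workcell import env gives the robot as it stands. The module is installed in compiled form; this text tells all that it offers.
- The arm moves only by the tool carry_out, never from a script. Its argument "rows" is a list of rows, each an object of numbers: "grip": the closure in counts, from 0 (fully open) to 255 (shut); "x", "y", "z": the shift along the tool's x, y, z in mm; "ax", "ay", "az": the turn, a rotation vector about the tool's x, y, z in degrees. In form: [{"grip": .., "x": .., "y": .., "z": .., "ax": .., "ay": .., "az": ..}, ...]. A call has 1 to 10 rows; each row shifts and turns the commanded pose from where the row before left it, along the tool's axes as they then stand; what a row does not reach is not made up. A row lasts 1/10 s, in which the tool goes at most 50 mm and 8.59 degrees, less where a joint would pass 70% of its speed; a pose out of reach is approached as far as the arm can. A call with a gripper value outside its range is refused whole. The fingers move at their own pace and stop on an object; the grip force is fixed at half the most. Time passes only in rows, so rows that do not move let the fingers close. It gives the time, the measured TCP pose, the force and the opening at its end, in the units of the state.
- env.state(): the state, without advancing time (a new reading comes with each control period).
- env.camera(name): name is "side" or "top"; returns a dict with "image" (384x512x3 uint8, red, green, blue), "fov_y" (degrees; the focal length in pixels is half the picture's height over the tangent of half this angle, whatever the lens; pixels are square), "cx", "cy" (the principal point, pixels), "distortion" ([k1, k2, p1, p2, k3] as OpenCV has them; the pictures are not rectified), "T" (4x4, takes a point from camera to world coordinates). Camera axes: x right, y down, z forward; pixel columns grow to the right and rows downward; lengths in m; the calibration is good to about 2 mm. A picture is of the moment at which its call begins. There is no depth.
- env.sign_off(): hands the job in, once; it reports no verdict.
Trained networks look in the newest picture that a camera, given by its name, has taken for a name from the list of things; names that differ only in an ending like _2 or _b are one class to them, and where a whole thing is asked for, a point or a joint stands for the part that bears it (a point fixed in the world has none). Each returns a list of dicts, best first, with "p" (0 to 1); they miss things now and then, are a little off and sometimes report something else, mostly with a low value. They report only what shows in the picture. A call takes as long as a camera call.
- env.recognise(camera, name): "box" ([left, top, right, bottom] in pixels, round what is visible of it).
- env.regions_of(camera, name): "mask" (384x512 bool, what is visible of it) and "box" ([left, top, right, bottom] in pixels, round what is visible of it).
The state is a dict: "clock": time; "joint_positions": joint angles; "qd": joint speeds; "joint_efforts": joint torques, N m; "ee_pos": TCP position; "tcp_rot": TCP orientation; "contact_force": force on the tool from outside, world axes, zero at the start; "torque": the same for the moment, N m; "width": finger opening in m.
Only numpy, scipy, OpenCV 4.12 (cv2) and the standard library are available. Lean on these libraries where they do the work, as an engineer would, in place of code of your own. Each camera call takes 0.05 s, during which the arm holds its last target. There are 200 camera calls.

### The job

Swing the gate of the fixture plate shut against its stop. Then take the tall wooden wedge by its grip block, lay it on the plate in front of the gate, slide it thin end first under the outer half of the gate and tap it in by feel until the gate is jammed firmly, then let go of it. Be gentle: the sprung gate must never be strained, neither when you close it nor with the wedge.

Things in the scene. Friction and masses are not known exactly. Their poses are not given: they have to be found in the camera images.
- fixture_top (a point): Flat steel fixture plate, fixed, 190 (x) by 220 (y) by 10 mm; this point is the centre of its top face, 10 mm above the table. Its x points from its open front to its back, y to its left, where the hinge post stands. The front half is free. At the back right, behind the end of the shut gate, is the 20 x 18 mm stop block, 44 mm high, centred 75 mm right of the centre line, 32 mm behind this point.
- gate_line (a point): Point on the plate's top (same axes), straight below the front face of the shut gate, 115 mm from the hinge axis: drive the wedge in here along +x. The plate's front edge is 104 mm before it, the back edge 86 mm behind. The gate is sprung: 3.5 N lifts it off its seat, then 20 N per mm. It is jammed when the wedge presses up on it with over 6 N, and strained above 25 N.
- gate_hinge (a point): Foot of the upright hinge axis on the plate's top face (same axes). The post is 75 mm tall and up to 26 mm thick. The gate is an upright aluminium bar, 12 mm thick (6 either side of the axis) and 40 mm high, reaching 176 mm from the axis (to the plate's right when shut). The gap between the plate and its lower edge varies from 9 to 16 mm and is not measured: find it by feel.
- gate (a joint): Angle of the gate, rad: 0 = shut, square across the plate against its stop; it grows as the gate opens towards the front of the plate, at most 1.3. It turns with light friction (0.03 N m) and stays where it is left.
- wedge_grip (a point): Centre of the grip block of the tall wooden wedge, 21 mm above its underside. Block 32 mm long (x), 28 wide (y), 42 high. The ramp runs on from the block along +x: 90 mm long, from 20 down to 5 mm high; tip 106 mm ahead of this point. 80 g. A slow level push of 14 to 19 N leaves it tight, and it stays in when let go; near the end 1 mm adds 2 to 6 N. The 7 mm wooden shim is too low.

How it is judged (in metres and radians):
On the way, in this order (a step that is already met when the one before it is completed fails the run):
1. the gate is shut against its stop (value of joint gate below 0.05 rad), for 0.2 s.
2. the wedge presses on the gate from below with more than 6 N (contact force between wedge and gate above 6 N), for 0.3 s.
At the end, for the whole second after the job is handed in: The gate is shut (within 0.05 rad) and the wedge, let go and at rest, lies flat on the fixture plate under the outer part of the gate (grip block at least 90 mm from the hinge axis, on the front side), still pressing up on the gate with more than 6 N. The gate never carries more than 25 N (value of joint gate below 0.05 rad and contact force between wedge and gate above 6 N and height (world z) of wedge_grip between 0.027 and 0.037 m and angle between wedge_grip's own z axis and vertical below 0.15 rad and horizontal distance between wedge_grip and gate_hinge above 0.09 m and x of wedge_grip in the frame of gate_line below -0.015 m and linear speed of wedge below 0.01 m/s); the robot touches nothing.
It fails at once if the wedge presses on the gate with more than 25 N (contact force between wedge and gate above 25 N).
It fails at once if the gripper or arm presses on the gate with more than 25 N (contact force between any of the fingers, the arm and gate above 25 N).
It also fails if it takes over 72 s, if anything falls off the work surface, if the arm or the gripper's body presses on something with over 40 N, if the wrist force passes 120 N, or if a joint passes its speed limit or range.

## Working session

There is one attempt and no reset: what is moved stays moved. The work goes in short steps, Python scripts to look and compute and a tool call to move; the robot and the scene stay as the last step left them, time stands still between calls to the robot, and variables do not carry over. Pictures are saved under pics/ and viewed, about 8 in all and at most 12, crops included, and the job is handed in when it is done.

Besides the shell and the picture viewer there is one more tool, called after "Request:" by a JSON object that holds its "fn" and its "kwargs", one argument or row to a line. carry_out: Moves the arm, as the interface text tells. Its arguments: {"type":"object","properties":{"rows":{"type":"array"}},"required":["rows"]}

```bash
mkdir -p pics
cat > h.py <<'E'
from workcell import env
import numpy as np, cv2
def cam(n):
    c=env.camera(n); h=c["image"].shape[0]
    f=h/2/np.tan(np.radians(c["fov_y"])/2)
    c["K"]=np.array([[f,0,c["cx"]],[0,f,c["cy"]],[0,0,1]]); c["D"]=np.array(c["distortion"],float); c["T"]=np.array(c["T"]); return c
def ray(c,uv):
    p=cv2.undistortPoints(np.array(uv,float).reshape(-1,1,2),c["K"],c["D"]).reshape(-1,2)
    d=np.c_[p,np.ones(len(p))]@c["T"][:3,:3].T
    return c["T"][:3,3],d
def atz(c,uv,z):
    o,d=ray(c,uv); return o+d*((z-o[2])/d[:,2])[:,None]
def proj(c,P):
    Ti=np.linalg.inv(c["T"]); r=cv2.Rodrigues(Ti[:3,:3])[0]
    return cv2.projectPoints(np.array(P,float).reshape(-1,1,3),r,Ti[:3,3],c["K"],c["D"])[0].reshape(-1,2)
E
python3 - <<'E'
from h import *
for n in ("top","side"):
    c=cam(n); cv2.imwrite(f"pics/{n}0.png",cv2.resize(c["image"][:,:,::-1],(800,600),interpolation=cv2.INTER_CUBIC))
    print(n,c["T"].round(3).tolist(),c["fov_y"],c["D"])
    for k in ("fixture_top","gate","gate_hinge","wedge_grip"):
        for r in env.regions_of(n,k)[:3]: print(k,round(r["p"],2),np.round(r["box"]),r["mask"].sum())
s=env.state(); print(s)
E
```

```text
top [[-0.019, -0.991, 0.132, 0.463], [-1.0, 0.021, 0.019, 0.022], [-0.021, -0.132, -0.991, 0.903], [0.0, 0.0, 0.0, 1.0]] 51.1213662649058 [-0.1140789  0.         0.         0.         0.       ]
fixture_top 0.79 [240. 108. 340. 194.] 7198
gate 0.98 [252. 137. 314. 192.] 607
gate_hinge 0.69 [238. 110. 343. 194.] 7098
wedge_grip 0.82 [242. 243. 264. 297.] 733
side [[-0.98, -0.121, 0.159, 0.441], [-0.2, 0.586, -0.785, 0.714], [0.001, -0.801, -0.598, 0.549], [0.0, 0.0, 0.0, 1.0]] 49.46779733902595 [-0.13810521  0.          0.          0.          0.        ]
fixture_top 0.95 [165. 140. 273. 219.] 3377
gate 0.71 [200. 151. 270. 195.] 1391
gate_hinge 0.88 [165. 142. 272. 220.] 3473
wedge_grip 0.86 [313. 195. 370. 234.] 975
{'clock': 0.5, 'joint_positions': array([-75.92678144,  30.73388161,  -0.25100644,  88.11843402,
         0.15003919,  61.15005582,  -4.0787864 ]), 'qd': array([ 0.05558493, -0.09426061, -0.0972449 , -0.08831506,  0.01271979,
        0.0893544 ,  0.05806678]), 'joint_efforts': array([-5.83691562e-04, -5.70467341e+01,  9.89176445e-01, -2.51707703e+01,
       -5.61484345e-02,  1.16739472e-02,  6.72609599e-05]), 'ee_pos': array([0.19942535, 0.61862149, 0.23868907]), 'tcp_rot': array([[-9.51788132e-01,  3.06756173e-01,  4.46584967e-05],
       [ 3.06756171e-01,  9.51788133e-01, -4.78127224e-05],
       [-5.71722749e-05, -3.18083123e-05, -9.99999998e-01]]), 'contact_force': array([0.08932778, 0.97142698, 0.29977434]), 'torque': array([ 0.03440353, -0.02837829,  0.02500725]), 'width': 0.08782538875257852}
```

Run:
```python
import cv2
a=cv2.imread("pics/top0.png")[140:500,330:580]; b=cv2.imread("pics/side0.png")[190:400,230:600]
cv2.imwrite("pics/c0t.png",cv2.resize(a,None,fx=1.66,fy=1.66,interpolation=3)); cv2.imwrite("pics/c0s.png",cv2.resize(b,None,fx=2.1,fy=2.1,interpolation=3))
```

```text
(no output)
```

View pics/c0t.png

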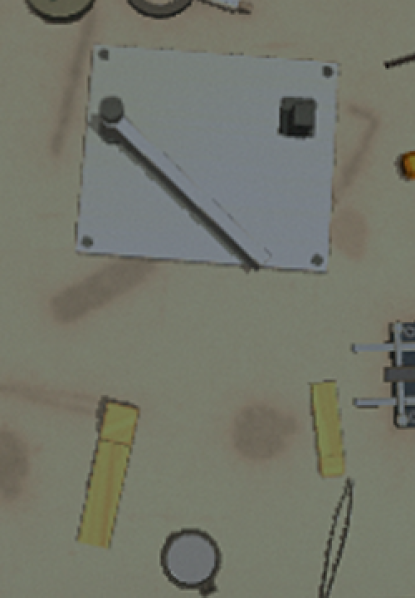

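View pics/c0s.png

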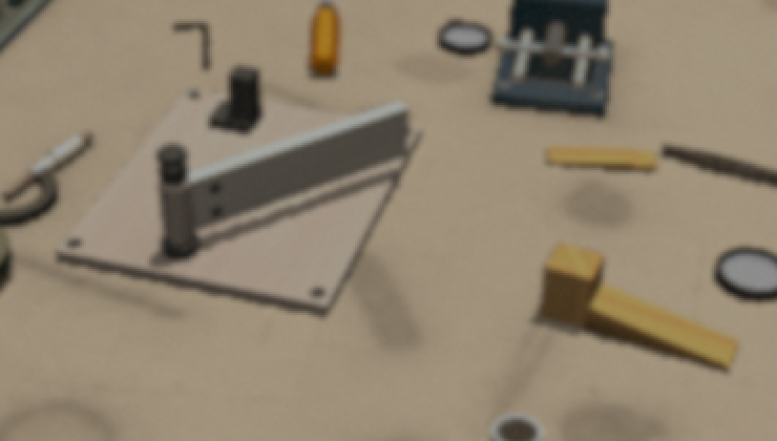

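```bash
cat > fit.py <<'E'
from h import *
from scipy.optimize import minimize
def box(x0,x1,y0,y1,z0,z1): return np.array([[x,y,z] for x in(x0,x1) for y in(y0,y1) for z in(z0,z1)])
def W(p,P): 
    c,s=np.cos(p[2]),np.sin(p[2]); return np.c_[p[0]+c*P[:,0]-s*P[:,1],p[1]+s*P[:,0]+c*P[:,1],P[:,2]]
def ramp(w=.014): return np.array([[x,y,z] for x,zz in((.016,.02),(.106,.005)) for y in(-w,w) for z in(0,zz)])
WEDGE=[box(-.016,.016,-.014,.014,0,.042),ramp()]
def sil(c,p,parts,dz=0,S=4):
    m=np.zeros((384*S,512*S),np.uint8)
    for P in parts:
        q=proj(c,W(p,P)+[0,0,dz]); h=cv2.convexHull((q*S+S/2).astype(np.int32)); cv2.fillConvexPoly(m,h,255)
    return cv2.resize(m,(512,384),interpolation=cv2.INTER_AREA)/255.
def fit(views,parts,p0,dz=0,steps=(.01,.01,.1)):
    def cost(p):
        t=0
        for c,m in views:
            s=sil(c,p,parts,dz); t+=np.abs(s-m).sum()/m.sum()
        return t
    p=np.array(p0,float)
    for k in (1,.3):
        sx=[p]+[p+k*np.eye(3)[i]*steps[i] for i in range(3)]
        r=minimize(cost,p,method="Nelder-Mead",options=dict(initial_simplex=sx,xatol=1e-5,fatol=1e-5)); p=r.x
    return p,r.fun
E
cat > m1.py <<'E'
from fit import *
ct,cs=cam("top"),cam("side")
def best(n,k): 
    r=env.regions_of(n,k); return r[0]["mask"].astype(float)
wt,ws=best("top","wedge_grip"),best("side","wedge_grip")
g=atz(ct,[[252,250]],.042)[0]; print("grip guess",g)
for V,nm in (([(ct,wt)],"top"),([(cs,ws)],"side"),([(ct,wt),(cs,ws)],"both")):
    p,f=fit(V,WEDGE,[g[0],g[1],np.pi]); print(nm,p[:2].round(4),np.degrees(p[2]).round(1),round(f,3))
pw=p
ft,fs=best("top","fixture_top"),best("side","fixture_top")
c0=atz(ct,[[290,151]],.01)[0]
PL=[box(-.095,.095,-.11,.11,0,.01)]
p,f=fit([(ct,ft)],PL,[c0[0],c0[1],-.08]); print("plate",p[:2].round(4),np.degrees(p[2]).round(1),round(f,3))
# overlay
o=[]
for c,n in((ct,"top"),(cs,"side")):
    im=cv2.resize(c["image"][:,:,::-1].copy(),None,fx=4,fy=4,interpolation=3)
    def pl(P,col):
        cv2.polylines(im,[(proj(c,P)*4+2).astype(np.int32)],True,col,1)
    def rect(x0,x1,y0,y1,z): return np.array([[x0,y0,z],[x1,y0,z],[x1,y1,z],[x0,y1,z]])
    pl(W(p,rect(-.095,.095,-.11,.11,.01)),(0,0,255))
    pl(W(p,rect(.022,.042,-.084,-.066,.054)),(0,255,0))
    pl(W(p,rect(.015-.001,.015+.001,.08-.001,.08+.001,.085)),(255,0,0))
    pl(W(pw,rect(-.016,.016,-.014,.014,.042)),(0,0,255)); pl(W(pw,np.array([[.016,-.014,.02],[.106,-.014,.005],[.106,.014,.005],[.016,.014,.02]])),(255,0,0))
    cv2.imwrite(f"pics/ov_{n}_full.png",im)
    o.append(im)
a=o[0][400:1240,900:1460]; b=o[1][520:980,620:1520]
cv2.imwrite("pics/ov_t.png",cv2.resize(a,(400,600))); cv2.imwrite("pics/ov_s.png",cv2.resize(b,(800,409)))
a=cv2.resize(a,(390,585)); b=cv2.resize(b,(390,200))
np.save("pose.npy",np.array([pw,p]))
E
python3 m1.py
```

```text
grip guess [0.44931295 0.05065425 0.042     ]
top [0.4447 0.0409] 166.3 0.061
side [0.4442 0.0416] 166.2 0.14
both [0.4446 0.0409] 166.3 0.204
plate [ 0.6746 -0.0421] -5.8 0.12
```

View pics/ov_t.png

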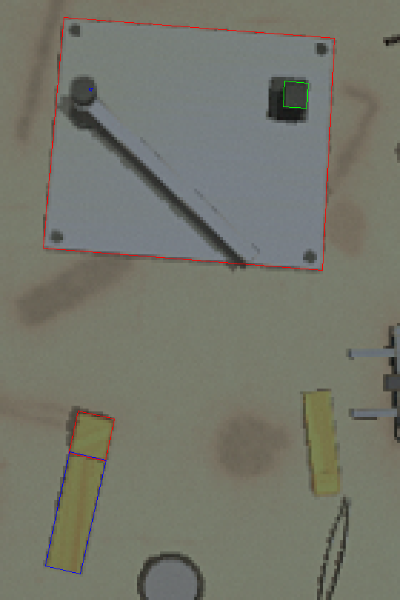

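View pics/ov_s.png

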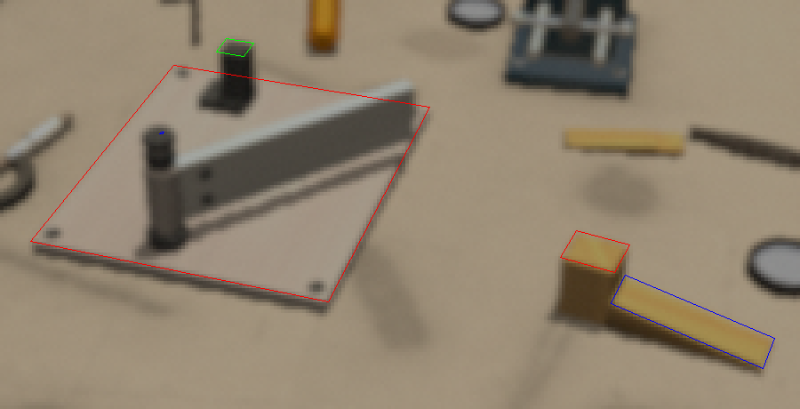

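```bash
cat >> h.py <<'E'
def plate(x,y,z):  # plate-frame (fixture_top) mm -> world
    p=np.load("pose.npy")[1]; c,s=np.cos(p[2]),np.sin(p[2]); x/=1e3;y/=1e3
    return np.array([p[0]+c*x-s*y,p[1]+s*x+c*y,z/1e3])
def toplate(P):
    p=np.load("pose.npy")[1]; c,s=np.cos(p[2]),np.sin(p[2]); d=np.array(P[:2])-p[:2]
    return np.array([c*d[0]+s*d[1],-s*d[0]+c*d[1],P[2]])*1e3
def go(tgt,yaw,frm=None,R=None):
    s=env.state(); R=s["tcp_rot"] if R is None else R; frm=s["ee_pos"] if frm is None else frm
    cur=np.degrees(np.arctan2(R[1,1],R[0,1])); d=(yaw-cur+180)%360-180
    print("tool shift mm",((np.array(tgt)-frm)@R*1e3).round(1),"az",round(-d,2),"curyaw",round(cur,2))
E
python3 - <<'E'
from h import *
t=plate(-125,-20,239); print(t); go(t,84.2)
E
```

```text
[ 0.54826004 -0.04945843  0.239     ]
tool shift mm [-5.370e+02 -5.289e+02 -3.000e-01] az -12.06 curyaw 72.14
```

Request:
{"fn": "carry_out", "kwargs": {
  "rows": [
    {"grip": 255,"x": -20,"y": -19.7},
    {"grip": 255,"x": -33.5,"y": -33},
    {"grip": 255,"x": -33.5,"y": -33},
    {"grip": 255,"x": -33.5,"y": -33},
    {"grip": 255,"x": -33.5,"y": -33},
    {"grip": 255,"x": -33.5,"y": -33},
    {"grip": 255,"x": -33.5,"y": -33},
    {"grip": 255,"x": -33.5,"y": -33},
    {"grip": 255,"x": -33.5,"y": -33},
    {"grip": 255,"x": -33.5,"y": -33}
  ]
}}

```text
invalid input at $.rows[0]: expected keys grip, x, y, z, ax, ay, az
```

Request:
{"fn": "carry_out", "kwargs": {
  "rows": [
    {"grip": 255,"x": -33.5,"y": -33},
    {"grip": 255,"x": -33.5,"y": -33},
    {"grip": 255,"x": -33.5,"y": -33},
    {"grip": 255,"x": -33.5,"y": -33},
    {"grip": 255,"x": -33.5,"y": -33},
    {"grip": 255,"x": -33.5,"y": -33},
    {"grip": 255,"x": -14.5,"y": -14.2},
    {"grip": 255,"az": -6},
    {"grip": 255,"az": -6},
    {"grip": 255}
  ]
}}

```text
invalid input at $.rows[0]: expected keys grip, x, y, z, ax, ay, az
```

Run:
```python
from h import *
s=env.state(); print(s["ee_pos"],s["joint_positions"].round(1),s["contact_force"].round(1),s["width"],s["clock"]); go(plate(-125,-20,35),84.2); print(s["tcp_rot"].round(4))
```

```text
[0.19940536 0.61865648 0.23873333] [-75.9  30.7  -0.3  88.1   0.1  61.2  -4.1] [-0.  -0.2  1. ] 0.08829134786405651 0.8
tool shift mm [-537.  -528.9  203.7] az -12.06 curyaw 72.14
[[-0.9518  0.3068  0.    ]
 [ 0.3068  0.9518  0.    ]
 [-0.      0.     -1.    ]]
```

All keys are required.

Request:
{"fn": "carry_out", "kwargs": {
  "rows": [
    {"grip": 255,"x": -20,"y": -19.7,"z": 0,"ax": 0,"ay": 0,"az": 0},
    {"grip": 255,"x": -33.5,"y": -33,"z": 0,"ax": 0,"ay": 0,"az": 0},
    {"grip": 255,"x": -33.5,"y": -33,"z": 0,"ax": 0,"ay": 0,"az": 0},
    {"grip": 255,"x": -33.5,"y": -33,"z": 0,"ax": 0,"ay": 0,"az": 0},
    {"grip": 255,"x": -33.5,"y": -33,"z": 0,"ax": 0,"ay": 0,"az": 0},
    {"grip": 255,"x": -33.5,"y": -33,"z": 0,"ax": 0,"ay": 0,"az": 0},
    {"grip": 255,"x": -33.5,"y": -33,"z": 0,"ax": 0,"ay": 0,"az": 0},
    {"grip": 255,"x": -33.5,"y": -33,"z": 0,"ax": 0,"ay": 0,"az": 0},
    {"grip": 255,"x": -33.5,"y": -33,"z": 0,"ax": 0,"ay": 0,"az": 0},
    {"grip": 255,"x": -33.5,"y": -33,"z": 0,"ax": 0,"ay": 0,"az": 0}
  ]
}}

```text
clock: 1.8
ee_pos: [0.409, 0.2169, 0.2391]
tcp_rot: [[-0.952, 0.307, 0.001], [0.307, 0.952, 0.001], [-0.001, 0.001, -1.0]]
contact_force: [1.0, 1.3, 0.0]
width: 0.0102
```

Request:
{"fn": "carry_out", "kwargs": {
  "rows": [
    {"grip": 255,"x": -33.5,"y": -33,"z": 0,"ax": 0,"ay": 0,"az": 0},
    {"grip": 255,"x": -33.5,"y": -33,"z": 0,"ax": 0,"ay": 0,"az": 0},
    {"grip": 255,"x": -33.5,"y": -33,"z": 0,"ax": 0,"ay": 0,"az": 0},
    {"grip": 255,"x": -33.5,"y": -33,"z": 0,"ax": 0,"ay": 0,"az": 0},
    {"grip": 255,"x": -33.5,"y": -33,"z": 0,"ax": 0,"ay": 0,"az": 0},
    {"grip": 255,"x": -33.5,"y": -33,"z": 0,"ax": 0,"ay": 0,"az": 0},
    {"grip": 255,"x": -14.5,"y": -14.2,"z": 0,"ax": 0,"ay": 0,"az": 0},
    {"grip": 255,"x": 0,"y": 0,"z": 0,"ax": 0,"ay": 0,"az": -6},
    {"grip": 255,"x": 0,"y": 0,"z": 0,"ax": 0,"ay": 0,"az": -6},
    {"grip": 255,"x": 0,"y": 0,"z": 0,"ax": 0,"ay": 0,"az": 0}
  ]
}}

```text
clock: 2.8
ee_pos: [0.5484, -0.0497, 0.2388]
tcp_rot: [[-0.995, 0.102, 0.0], [0.102, 0.995, 0.0], [-0.0, 0.0, -1.0]]
contact_force: [-0.2, -0.5, 1.0]
width: 0.0004
```

Run:
```python
from h import *
s=env.state(); print(s["ee_pos"],s["joint_positions"].round(1),s["contact_force"].round(1),s["width"],s["clock"]); go(plate(-125,-20,35),84.2); print(s["tcp_rot"].round(4))
```

```text
[ 0.54835868 -0.04968229  0.23879281] [-11.8  21.3  15.6 104.2  -6.8  55.4  90.9] [-0.2 -0.5  1. ] 0.00038532023929474757 2.8
tool shift mm [2.000e-01 2.000e-01 2.038e+02] az -0.03 curyaw 84.17
[[-9.948e-01  1.016e-01  2.000e-04]
 [ 1.016e-01  9.948e-01  1.000e-04]
 [-2.000e-04  2.000e-04 -1.000e+00]]
```

Request:
{"fn": "carry_out", "kwargs": {
  "rows": [
    {"grip": 255,"x": 0,"y": 0,"z": 30,"ax": 0,"ay": 0,"az": 0},
    {"grip": 255,"x": 0,"y": 0,"z": 45,"ax": 0,"ay": 0,"az": 0},
    {"grip": 255,"x": 0,"y": 0,"z": 45,"ax": 0,"ay": 0,"az": 0},
    {"grip": 255,"x": 0,"y": 0,"z": 45,"ax": 0,"ay": 0,"az": 0},
    {"grip": 255,"x": 0,"y": 0,"z": 25,"ax": 0,"ay": 0,"az": 0},
    {"grip": 255,"x": 0,"y": 0,"z": 14,"ax": 0,"ay": 0,"az": 0},
    {"grip": 255,"x": 0,"y": 0,"z": 0,"ax": 0,"ay": 0,"az": 0},
    {"grip": 255,"x": -3,"y": 0,"z": 0,"ax": 0,"ay": 0,"az": 0},
    {"grip": 255,"x": -3,"y": 0,"z": 0,"ax": 0,"ay": 0,"az": 0},
    {"grip": 255,"x": -3,"y": 0,"z": 0,"ax": 0,"ay": 0,"az": 0}
  ]
}}

```text
clock: 3.8
ee_pos: [0.5588, -0.0504, 0.0362]
tcp_rot: [[-0.995, 0.102, 0.003], [0.102, 0.995, -0.0], [-0.003, 0.0, -1.0]]
contact_force: [0.1, -0.9, -0.7]
width: 0.0004
```

Request:
{"fn": "carry_out", "kwargs": {
  "rows": [
    {"grip": 255,"x": -4,"y": 0,"z": 0,"ax": 0,"ay": 0,"az": 0},
    {"grip": 255,"x": -4,"y": 0,"z": 0,"ax": 0,"ay": 0,"az": 0},
    {"grip": 255,"x": -4,"y": 0,"z": 0,"ax": 0,"ay": 0,"az": 0},
    {"grip": 255,"x": -4,"y": 0,"z": 0,"ax": 0,"ay": 0,"az": 0},
    {"grip": 255,"x": -4,"y": 0,"z": 0,"ax": 0,"ay": 0,"az": 0},
    {"grip": 255,"x": -4,"y": 0,"z": 0,"ax": 0,"ay": 0,"az": 0},
    {"grip": 255,"x": -4,"y": 0,"z": 0,"ax": 0,"ay": 0,"az": 0},
    {"grip": 255,"x": -4,"y": 0,"z": 0,"ax": 0,"ay": 0,"az": 0},
    {"grip": 255,"x": -4,"y": 0,"z": 0,"ax": 0,"ay": 0,"az": 0},
    {"grip": 255,"x": -4,"y": 0,"z": 0,"ax": 0,"ay": 0,"az": 0}
  ]
}}

```text
clock: 4.8
ee_pos: [0.5973, -0.0545, 0.0347]
tcp_rot: [[-0.995, 0.102, -0.0], [0.102, 0.995, -0.0], [0.0, -0.0, -1.0]]
contact_force: [-0.2, -0.1, 0.3]
width: 0.0005
```

Request:
{"fn": "carry_out", "kwargs": {
  "rows": [
    {"grip": 255,"x": -4,"y": 0,"z": 0,"ax": 0,"ay": 0,"az": 0},
    {"grip": 255,"x": -4,"y": 0,"z": 0,"ax": 0,"ay": 0,"az": 0},
    {"grip": 255,"x": -4,"y": 0,"z": 0,"ax": 0,"ay": 0,"az": 0},
    {"grip": 255,"x": -4,"y": 0,"z": 0,"ax": 0,"ay": 0,"az": 0},
    {"grip": 255,"x": -4,"y": 0,"z": 0,"ax": 0,"ay": 0,"az": 0},
    {"grip": 255,"x": -4,"y": 0,"z": 0,"ax": 0,"ay": 0,"az": 0},
    {"grip": 255,"x": -4,"y": 0,"z": 0,"ax": 0,"ay": 0,"az": 0},
    {"grip": 255,"x": -4,"y": 0,"z": 0,"ax": 0,"ay": 0,"az": 0},
    {"grip": 255,"x": -4,"y": 0,"z": 0,"ax": 0,"ay": 0,"az": 0},
    {"grip": 255,"x": -4,"y": 0,"z": 0,"ax": 0,"ay": 0,"az": 0}
  ]
}}

```text
clock: 5.8
ee_pos: [0.6371, -0.0586, 0.0347]
tcp_rot: [[-0.995, 0.102, -0.0], [0.102, 0.995, -0.0], [0.0, -0.0, -1.0]]
contact_force: [-0.3, -0.0, -0.9]
width: 0.0006
```

Request:
{"fn": "carry_out", "kwargs": {
  "rows": [
    {"grip": 255,"x": -4,"y": 0,"z": 0,"ax": 0,"ay": 0,"az": 0},
    {"grip": 255,"x": -4,"y": 0,"z": 0,"ax": 0,"ay": 0,"az": 0},
    {"grip": 255,"x": -4,"y": 0,"z": 0,"ax": 0,"ay": 0,"az": 0},
    {"grip": 255,"x": -4,"y": 0,"z": 0,"ax": 0,"ay": 0,"az": 0},
    {"grip": 255,"x": -3,"y": 0,"z": 0,"ax": 0,"ay": 0,"az": 0},
    {"grip": 255,"x": -1,"y": 0,"z": 0,"ax": 0,"ay": 0,"az": 0},
    {"grip": 255,"x": 0,"y": 0,"z": 0,"ax": 0,"ay": 0,"az": 0}
  ]
}}

```text
clock: 6.5
ee_pos: [0.6569, -0.0606, 0.0347]
tcp_rot: [[-0.995, 0.102, 0.0], [0.102, 0.995, -0.0], [-0.0, -0.0, -1.0]]
contact_force: [-0.0, 0.8, 0.7]
width: 0.0007
```

Run:
```python
from h import *
s=env.state(); print(toplate(s["ee_pos"]),s["contact_force"].round(1),s["clock"])
o=[]
for n,a in(("top",(80,230,225,355)),("side",(120,230,150,300))):
    c=cam(n); o.append(cv2.resize(c["image"][a[0]:a[1],a[2]:a[3],::-1],(400,460 if n=="top" else 293),interpolation=3))
    for r in env.regions_of(n,"gate")[:2]: print(n,r["p"],r["box"],r["mask"].sum())
o[1]=cv2.copyMakeBorder(o[1],0,167,0,0,0)
cv2.imwrite("pics/gate1.png",np.hstack(o))
```

```text
[-15.8224174  -20.21093076  34.69641224] [-0.   0.8  0.7] 6.5
top 0.5 [250.4, 133.6, 283.4, 142.0] 119
side 0.78 [197.8, 162.0, 223.4, 194.9] 495
side 0.54 [163.0, 154.1, 273.9, 217.7] 3629
```

View pics/gate1.png

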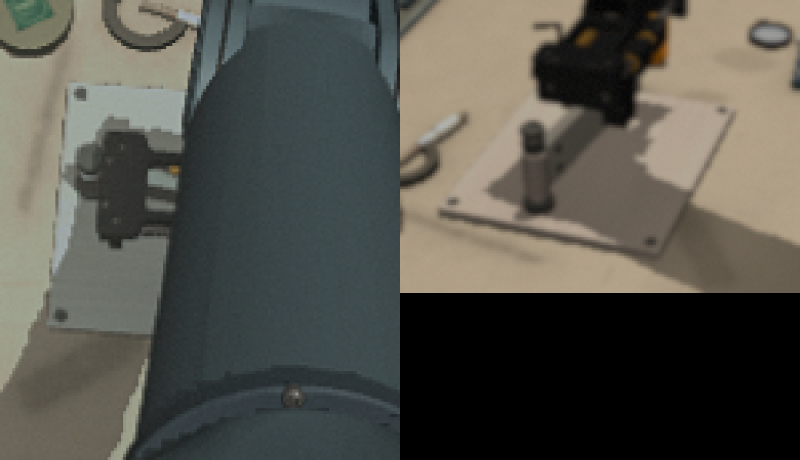

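Request:
{"fn": "carry_out", "kwargs": {
  "rows": [
    {"grip": 255,"x": -2,"y": 0,"z": 0,"ax": 0,"ay": 0,"az": 0},
    {"grip": 255,"x": -2,"y": 0,"z": 0,"ax": 0,"ay": 0,"az": 0},
    {"grip": 255,"x": -2,"y": 0,"z": 0,"ax": 0,"ay": 0,"az": 0},
    {"grip": 255,"x": -1.5,"y": 0,"z": 0,"ax": 0,"ay": 0,"az": 0},
    {"grip": 255,"x": -1,"y": 0,"z": 0,"ax": 0,"ay": 0,"az": 0},
    {"grip": 255,"x": -1,"y": 0,"z": 0,"ax": 0,"ay": 0,"az": 0}
  ]
}}

```text
clock: 7.3
ee_pos: [0.6662, -0.0616, 0.0347]
tcp_rot: [[-0.995, 0.102, 0.0], [0.102, 0.995, -0.0], [-0.0, -0.0, -1.0]]
contact_force: [-0.8, -0.4, 0.1]
width: 0.0003
```

Request:
{"fn": "carry_out", "kwargs": {
  "rows": [
    {"grip": 255,"x": -1,"y": 0,"z": 0,"ax": 0,"ay": 0,"az": 0},
    {"grip": 255,"x": -1,"y": 0,"z": 0,"ax": 0,"ay": 0,"az": 0}
  ]
}}

```text
clock: 7.5
ee_pos: [0.6682, -0.0618, 0.0347]
tcp_rot: [[-0.995, 0.102, -0.0], [0.102, 0.995, -0.0], [0.0, -0.0, -1.0]]
contact_force: [-0.8, 0.6, -0.4]
width: 0.0002
```

Request:
{"fn": "carry_out", "kwargs": {
  "rows": [
    {"grip": 255,"x": -1,"y": 0,"z": 0,"ax": 0,"ay": 0,"az": 0},
    {"grip": 255,"x": -0.5,"y": 0,"z": 0,"ax": 0,"ay": 0,"az": 0}
  ]
}}

```text
clock: 7.7
ee_pos: [0.6698, -0.0619, 0.0347]
tcp_rot: [[-0.995, 0.102, 0.0], [0.102, 0.995, -0.0], [-0.0, -0.0, -1.0]]
contact_force: [-0.3, -0.6, 0.1]
width: 0.0002
```

Request:
{"fn": "carry_out", "kwargs": {
  "rows": [
    {"grip": 255,"x": -0.7,"y": 0,"z": 0,"ax": 0,"ay": 0,"az": 0},
    {"grip": 255,"x": -0.3,"y": 0,"z": 0,"ax": 0,"ay": 0,"az": 0}
  ]
}}

```text
clock: 7.9
ee_pos: [0.6707, -0.062, 0.0347]
tcp_rot: [[-0.995, 0.102, 0.0], [0.102, 0.995, 0.0], [-0.0, 0.0, -1.0]]
contact_force: [-0.4, -0.3, 0.2]
width: 0.0006
```

Request:
{"fn": "carry_out", "kwargs": {
  "rows": [
    {"grip": 255,"x": -0.7,"y": 0,"z": 0,"ax": 0,"ay": 0,"az": 0},
    {"grip": 255,"x": -0.3,"y": 0,"z": 0,"ax": 0,"ay": 0,"az": 0}
  ]
}}

```text
clock: 8.1
ee_pos: [0.6717, -0.0621, 0.0347]
tcp_rot: [[-0.995, 0.102, 0.0], [0.102, 0.995, -0.0], [-0.0, 0.0, -1.0]]
contact_force: [-0.7, 0.2, -0.3]
width: 0.0004
```

Request:
{"fn": "carry_out", "kwargs": {
  "rows": [
    {"grip": 255,"x": -0.6,"y": 0,"z": 0,"ax": 0,"ay": 0,"az": 0},
    {"grip": 255,"x": -0.2,"y": 0,"z": 0,"ax": 0,"ay": 0,"az": 0}
  ]
}}

```text
clock: 8.3
ee_pos: [0.6719, -0.0622, 0.0346]
tcp_rot: [[-0.995, 0.102, -0.001], [0.102, 0.995, 0.0], [0.001, -0.0, -1.0]]
contact_force: [-2.7, -0.3, 1.8]
width: 0.0004
```

Request:
{"fn": "carry_out", "kwargs": {
  "rows": [
    {"grip": 255,"x": -0.6,"y": 0,"z": 0,"ax": 0,"ay": 0,"az": 0},
    {"grip": 255,"x": -0.2,"y": 0,"z": 0,"ax": 0,"ay": 0,"az": 0}
  ]
}}

```text
clock: 8.5
ee_pos: [0.6722, -0.0623, 0.0345]
tcp_rot: [[-0.995, 0.102, -0.002], [0.102, 0.995, 0.0], [0.002, -0.0, -1.0]]
contact_force: [-5.3, 0.2, 3.1]
width: 0.0008
```

Request:
{"fn": "carry_out", "kwargs": {
  "rows": [
    {"grip": 255,"x": 0,"y": 0,"z": 0,"ax": 0,"ay": 0,"az": 0},
    {"grip": 255,"x": 3,"y": 0,"z": 0,"ax": 0,"ay": 0,"az": 0},
    {"grip": 255,"x": 20,"y": 0,"z": 0,"ax": 0,"ay": 0,"az": 0},
    {"grip": 255,"x": 40,"y": 0,"z": -10,"ax": 0,"ay": 0,"az": 0},
    {"grip": 0,"x": 20,"y": 0,"z": -40,"ax": 0,"ay": 0,"az": 0},
    {"grip": 0,"x": 0,"y": 0,"z": -40,"ax": 0,"ay": 0,"az": 4},
    {"grip": 0,"x": 0,"y": 0,"z": -40,"ax": 0,"ay": 0,"az": 4}
  ]
}}

```text
clock: 9.2
ee_pos: [0.5906, -0.0537, 0.1664]
tcp_rot: [[-0.97, 0.242, 0.002], [0.242, 0.97, 0.0], [-0.001, 0.001, -1.0]]
contact_force: [1.9, 0.9, -0.0]
width: 0.0225
```

Run:
```python
from h import *
w=np.load("pose.npy")[0]
go([w[0],w[1],.165],76.3); s=env.state(); print(s["contact_force"].round(1),s["ee_pos"])
```

```text
tool shift mm [164.6  56.4   1.3] az -0.33 curyaw 75.97
[ 1.9  0.9 -0. ] [ 0.5906144  -0.05370433  0.16644187]
```

Request:
{"fn": "carry_out", "kwargs": {
  "rows": [
    {"grip": 0,"x": 41,"y": 14,"z": 0,"ax": 0,"ay": 0,"az": 0},
    {"grip": 0,"x": 41,"y": 14,"z": 0,"ax": 0,"ay": 0,"az": 0},
    {"grip": 0,"x": 41,"y": 14,"z": 0,"ax": 0,"ay": 0,"az": 0},
    {"grip": 0,"x": 41,"y": 14,"z": 0,"ax": 0,"ay": 0,"az": 0},
    {"grip": 0,"x": 0,"y": 0,"z": 0,"ax": 0,"ay": 0,"az": 0},
    {"grip": 0,"x": 0,"y": 0,"z": 0,"ax": 0,"ay": 0,"az": 0}
  ]
}}

```text
clock: 9.8
ee_pos: [0.4456, 0.0405, 0.1653]
tcp_rot: [[-0.971, 0.238, 0.003], [0.238, 0.971, 0.001], [-0.002, 0.001, -1.0]]
contact_force: [0.1, 0.0, 0.7]
width: 0.0705
```

Run:
```python
from fit import *
w,p=np.load("pose.npy")
s=env.state(); print(s["width"],s["joint_positions"].round(1))
go([w[0],w[1],.008],76.3)
ct,cs=cam("top"),cam("side")
env_m=env.regions_of("side","wedge_grip"); print([ (r["p"],r["box"]) for r in env_m[:2]])
o=[]
for c,a in((ct,(80,310,225,355)),(cs,(120,260,150,390))):
    im=cv2.resize(c["image"][:,:,::-1],None,fx=4,fy=4,interpolation=3)
    def pl(P,col): cv2.polylines(im,[(proj(c,P)*4+2).astype(np.int32)],True,col,1)
    b=lambda x0,x1,y0,y1,z:W(p,np.array([[x0,y0,z],[x1,y0,z],[x1,y1,z],[x0,y1,z]]))
    pl(b(.009,.021,-.091,.072,.0625),(0,0,255))
    im=im[a[0]*4:a[1]*4,a[2]*4:a[3]*4]; o.append(cv2.resize(im,None,fx=500/im.shape[0] if c is ct else 480/im.shape[1],fy=500/im.shape[0] if c is ct else 480/im.shape[1]))
o[1]=cv2.copyMakeBorder(o[1],0,500-o[1].shape[0],0,0,0)
cv2.imwrite("pics/g2.png",np.hstack(o))
```

```text
0.07053757261675758 [-25.   17.8  16.5 122.3  -7.7  40.7  72.8]
tool shift mm [  1.4  -0.  157.3] az -0.07 curyaw 76.23
[(0.89, [313.0, 196.2, 371.6, 234.7])]
```

View pics/g2.png

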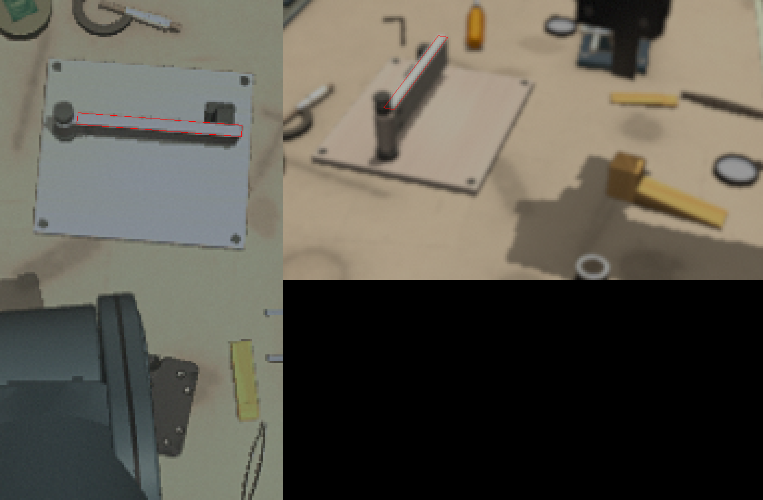

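Request:
{"fn": "carry_out", "kwargs": {
  "rows": [
    {"grip": 0,"x": 1,"y": 0,"z": 20,"ax": 0,"ay": 0,"az": 0},
    {"grip": 0,"x": 0,"y": 0,"z": 45,"ax": 0,"ay": 0,"az": 0},
    {"grip": 0,"x": 0,"y": 0,"z": 40,"ax": 0,"ay": 0,"az": 0},
    {"grip": 0,"x": 0,"y": 0,"z": 30,"ax": 0,"ay": 0,"az": 0},
    {"grip": 0,"x": 0,"y": 0,"z": 15,"ax": 0,"ay": 0,"az": 0},
    {"grip": 0,"x": 0,"y": 0,"z": 7,"ax": 0,"ay": 0,"az": 0},
    {"grip": 0,"x": 0,"y": 0,"z": 0,"ax": 0,"ay": 0,"az": 0},
    {"grip": 0,"x": 0,"y": 0,"z": 0,"ax": 0,"ay": 0,"az": 0}
  ]
}}

```text
clock: 10.75
ee_pos: [0.4449, 0.0398, 0.0082]
tcp_rot: [[-0.971, 0.24, 0.001], [0.24, 0.971, -0.0], [-0.001, 0.0, -1.0]]
contact_force: [-0.9, 0.2, 0.1]
width: 0.0883
```

Request:
{"fn": "carry_out", "kwargs": {
  "rows": [
    {"grip": 255,"x": 0,"y": 0,"z": 0,"ax": 0,"ay": 0,"az": 0},
    {"grip": 255,"x": 0,"y": 0,"z": 0,"ax": 0,"ay": 0,"az": 0},
    {"grip": 255,"x": 0,"y": 0,"z": 0,"ax": 0,"ay": 0,"az": 0},
    {"grip": 255,"x": 0,"y": 0,"z": 0,"ax": 0,"ay": 0,"az": 0},
    {"grip": 255,"x": 0,"y": 0,"z": 0,"ax": 0,"ay": 0,"az": 0},
    {"grip": 255,"x": 0,"y": 0,"z": 0,"ax": 0,"ay": 0,"az": 0},
    {"grip": 255,"x": 0,"y": 0,"z": 0,"ax": 0,"ay": 0,"az": 0},
    {"grip": 255,"x": 0,"y": 0,"z": 0,"ax": 0,"ay": 0,"az": 0},
    {"grip": 255,"x": 0,"y": 0,"z": 0,"ax": 0,"ay": 0,"az": 0},
    {"grip": 255,"x": 0,"y": 0,"z": 0,"ax": 0,"ay": 0,"az": 0}
  ]
}}

```text
clock: 11.75
ee_pos: [0.4439, 0.0401, 0.0077]
tcp_rot: [[-0.971, 0.24, 0.0], [0.24, 0.971, 0.0], [-0.0, 0.0, -1.0]]
contact_force: [0.4, -0.1, -0.7]
width: 0.0279
```

Request:
{"fn": "carry_out", "kwargs": {
  "rows": [
    {"grip": 255,"x": 0,"y": 0,"z": -15,"ax": 0,"ay": 0,"az": 0},
    {"grip": 255,"x": 0,"y": 0,"z": -40,"ax": 0,"ay": 0,"az": 0},
    {"grip": 255,"x": 0,"y": 0,"z": -40,"ax": 0,"ay": 0,"az": 4},
    {"grip": 255,"x": 0,"y": 0,"z": -20,"ax": 0,"ay": 0,"az": 8},
    {"grip": 255,"x": 0,"y": 0,"z": 0,"ax": 0,"ay": 0,"az": 8},
    {"grip": 255,"x": 0,"y": 0,"z": 0,"ax": 0,"ay": 0,"az": 8},
    {"grip": 255,"x": 0,"y": 0,"z": 0,"ax": 0,"ay": 0,"az": 8},
    {"grip": 255,"x": 0,"y": 0,"z": 0,"ax": 0,"ay": 0,"az": 8},
    {"grip": 255,"x": 0,"y": 0,"z": 0,"ax": 0,"ay": 0,"az": 8},
    {"grip": 255,"x": 0,"y": 0,"z": 0,"ax": 0,"ay": 0,"az": 8}
  ]
}}

```text
clock: 12.75
ee_pos: [0.4436, 0.0401, 0.1227]
tcp_rot: [[-0.272, 0.962, -0.0], [0.962, 0.272, 0.0], [0.0, -0.0, -1.0]]
contact_force: [0.7, 0.4, -0.0]
width: 0.0277
```

Request:
{"fn": "carry_out", "kwargs": {
  "rows": [
    {"grip": 255,"x": 0,"y": 0,"z": 0,"ax": 0,"ay": 0,"az": 8},
    {"grip": 255,"x": 0,"y": 0,"z": 0,"ax": 0,"ay": 0,"az": 8},
    {"grip": 255,"x": 0,"y": 0,"z": 0,"ax": 0,"ay": 0,"az": 8},
    {"grip": 255,"x": 0,"y": 0,"z": 0,"ax": 0,"ay": 0,"az": 8},
    {"grip": 255,"x": 0,"y": 0,"z": 0,"ax": 0,"ay": 0,"az": 8},
    {"grip": 255,"x": 0,"y": 0,"z": 0,"ax": 0,"ay": 0,"az": 8},
    {"grip": 255,"x": 0,"y": 0,"z": 0,"ax": 0,"ay": 0,"az": 8},
    {"grip": 255,"x": 0,"y": 0,"z": 0,"ax": 0,"ay": 0,"az": 8},
    {"grip": 255,"x": 0,"y": 0,"z": 0,"ax": 0,"ay": 0,"az": 8},
    {"grip": 255,"x": 0,"y": 0,"z": 0,"ax": 0,"ay": 0,"az": 8}
  ]
}}

```text
clock: 13.75
ee_pos: [0.4436, 0.0402, 0.1226]
tcp_rot: [[0.9, 0.436, -0.0], [0.436, -0.9, 0.0], [-0.0, -0.0, -1.0]]
contact_force: [-0.1, 1.5, 0.1]
width: 0.0278
```

Request:
{"fn": "carry_out", "kwargs": {
  "rows": [
    {"grip": 255,"x": 0,"y": 0,"z": 0,"ax": 0,"ay": 0,"az": 8},
    {"grip": 255,"x": 0,"y": 0,"z": 0,"ax": 0,"ay": 0,"az": 8},
    {"grip": 255,"x": 0,"y": 0,"z": 0,"ax": 0,"ay": 0,"az": 8},
    {"grip": 255,"x": 0,"y": 0,"z": 0,"ax": 0,"ay": 0,"az": 4},
    {"grip": 255,"x": 0,"y": 0,"z": 0,"ax": 0,"ay": 0,"az": 0}
  ]
}}

```text
clock: 14.25
ee_pos: [0.4436, 0.0402, 0.1225]
tcp_rot: [[0.999, -0.033, -0.001], [-0.033, -0.999, -0.001], [-0.001, 0.001, -1.0]]
contact_force: [-0.1, 0.5, -1.2]
width: 0.0277
```

Run:
```python
from fit import *
s=env.state(); print(s["width"],s["joint_positions"].round(1),s["contact_force"].round(1),s["clock"])
go(plate(-117,-30,35),-95.8)
cs=cam("side"); r=env.regions_of("side","wedge_grip"); print([(q["p"],q["box"]) for q in r[:2]])
e=s["ee_pos"]; m=r[0]["mask"].astype(float)
# wedge relative to tcp, from side view, known height
p,f=fit([(cs,m)],[ramp()],[e[0],e[1],np.radians(-5.8)],dz=e[2]-.0077); print(p[:2]-e[:2],np.degrees(p[2]),f)
im=cv2.resize(cs["image"][:,:,::-1],None,fx=4,fy=4,interpolation=3)
for P in WEDGE:
    q=proj(cs,W([e[0],e[1],np.radians(-5.8)],P)+[0,0,e[2]-.0077]); cv2.polylines(im,[cv2.convexHull((q*4+2).astype(np.int32))],True,(0,0,255),1)
cv2.imwrite("pics/w3.png",cv2.resize(im[300:1000,700:1600],(772,600)))
```

```text
0.027720403160204018 [-56.8  36.1  60.1 125.5 -46.3  44.9 -57.6] [-0.1  0.5 -1.2] 14.25
tool shift mm [114.9  96.6  87.5] az 3.93 curyaw -91.87
[(0.87, [271.9, 156.8, 333.6, 173.8])]
[-0.00158701  0.00433393] -2.5699818389678706 0.2097468113458976
```

View pics/w3.png

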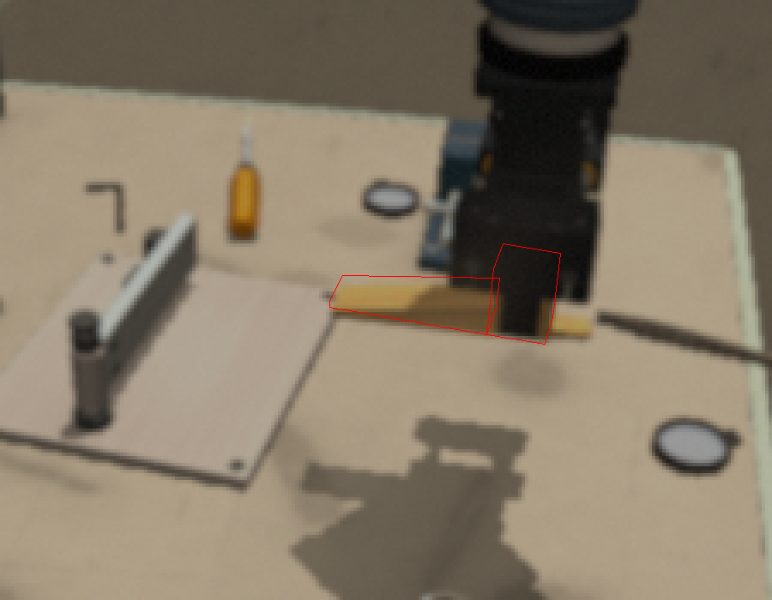

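Request:
{"fn": "carry_out", "kwargs": {
  "rows": [
    {"grip": 255,"x": 19,"y": 16,"z": 0,"ax": 0,"ay": 0,"az": 0},
    {"grip": 255,"x": 24,"y": 20.2,"z": 0,"ax": 0,"ay": 0,"az": 0},
    {"grip": 255,"x": 24,"y": 20.2,"z": 10,"ax": 0,"ay": 0,"az": 0},
    {"grip": 255,"x": 24,"y": 20.2,"z": 20,"ax": 0,"ay": 0,"az": 0},
    {"grip": 255,"x": 24,"y": 20,"z": 20,"ax": 0,"ay": 0,"az": 0},
    {"grip": 255,"x": 0,"y": 0,"z": 20,"ax": 0,"ay": 0,"az": 2},
    {"grip": 255,"x": 0,"y": 0,"z": 0,"ax": 0,"ay": 0,"az": 1.9},
    {"grip": 255,"x": 0,"y": 0,"z": 0,"ax": 0,"ay": 0,"az": 0}
  ]
}}

```text
clock: 15.15
ee_pos: [0.5551, -0.06, 0.0528]
tcp_rot: [[0.995, -0.1, -0.001], [-0.1, -0.995, 0.0], [-0.001, -0.0, -1.0]]
contact_force: [0.6, 0.1, -1.1]
width: 0.0276
```

```bash
cat > m3.py <<'E'
from fit import *
import sys
s=env.state(); e=s["ee_pos"]; print(s["width"],s["joint_positions"].round(1),s["contact_force"].round(1),s["clock"],toplate(e))
go(plate(-117,-30,19.5),-95.8)
for n in ("side",):
    c=cam(n); r=env.regions_of(n,"wedge_grip"); print([(round(q["p"],2),q["box"]) for q in r[:2]])
    im=cv2.resize(c["image"][:,:,::-1],None,fx=4,fy=4,interpolation=3)
    for P in WEDGE:
        q=proj(c,W([e[0],e[1],np.radians(-5.8)],P)+[0,0,e[2]-.0077]); cv2.polylines(im,[cv2.convexHull((q*4+2).astype(np.int32))],True,(0,0,255),1)
    cv2.imwrite("pics/"+sys.argv[1],cv2.resize(im[400:960,600:1320],(771,600)))
E
python3 m3.py w4.png
```

```text
0.027627499101702997 [-33.6  49.7  50.  110.4 -53.3  46.8 -49.2] [ 0.6  0.1 -1.1] 15.15 [-117.0940736   -29.81390091   52.79255585]
tool shift mm [ 0.1  0.2 33.3] az 0.03 curyaw -95.77
[(0.98, [231.9, 155.2, 283.8, 167.9])]
```

Request:
{"fn": "carry_out", "kwargs": {
  "rows": [
    {"grip": 255,"x": 0,"y": 0,"z": 12,"ax": 0,"ay": 0,"az": 0},
    {"grip": 255,"x": 0,"y": 0,"z": 12,"ax": 0,"ay": 0,"az": 0},
    {"grip": 255,"x": 0,"y": 0,"z": 8,"ax": 0,"ay": 0,"az": 0},
    {"grip": 255,"x": 0,"y": 0,"z": 0,"ax": 0,"ay": 0,"az": 0}
  ]
}}

```text
clock: 15.65
ee_pos: [0.5547, -0.0599, 0.0193]
tcp_rot: [[0.995, -0.1, -0.002], [-0.1, -0.995, 0.0], [-0.002, -0.0, -1.0]]
contact_force: [0.3, -0.3, -0.7]
width: 0.0275
```

Request:
{"fn": "carry_out", "kwargs": {
  "rows": [
    {"grip": 255,"x": 0,"y": 0,"z": 1,"ax": 0,"ay": 0,"az": 0},
    {"grip": 255,"x": 0,"y": 0,"z": 1,"ax": 0,"ay": 0,"az": 0}
  ]
}}

```text
clock: 15.85
ee_pos: [0.5559, -0.0604, 0.0189]
tcp_rot: [[0.995, -0.1, 0.0], [-0.1, -0.995, -0.0], [0.0, 0.0, -1.0]]
contact_force: [0.6, 0.6, -0.4]
width: 0.0274
```

Request:
{"fn": "carry_out", "kwargs": {
  "rows": [
    {"grip": 255,"x": 0,"y": 0,"z": 0.6,"ax": 0,"ay": 0,"az": 0},
    {"grip": 255,"x": 0,"y": 0,"z": 0,"ax": 0,"ay": 0,"az": 0}
  ]
}}

```text
clock: 16.05
ee_pos: [0.5558, -0.0603, 0.0183]
tcp_rot: [[0.995, -0.1, 0.0], [-0.1, -0.995, -0.0], [0.0, 0.0, -1.0]]
contact_force: [0.2, -0.3, -1.3]
width: 0.0276
```

```bash
python3 m3.py w5.png
```

```text
0.027568577305114337 [-31.6  52.4  46.8 110.5 -56.5  43.8 -47. ] [ 0.2 -0.3 -1.3] 16.05 [-116.38592079  -29.9972785    18.27656043]
tool shift mm [-0.6  0.  -1.2] az 0.04 curyaw -95.76
[(0.95, [231.3, 165.6, 282.1, 183.2])]
```

View pics/w5.png

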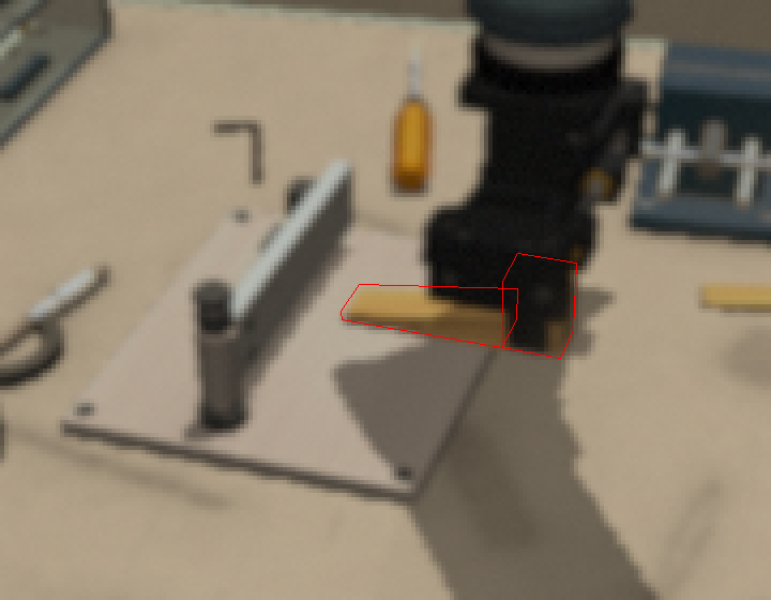

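Request:
{"fn": "carry_out", "kwargs": {
  "rows": [
    {"grip": 255,"x": 0,"y": 0,"z": 0.4,"ax": 0,"ay": 0,"az": 0},
    {"grip": 255,"x": 0,"y": 0,"z": 0,"ax": 0,"ay": 0,"az": 0}
  ]
}}

```text
clock: 16.35
ee_pos: [0.5557, -0.0602, 0.0178]
tcp_rot: [[0.995, -0.1, 0.0], [-0.1, -0.995, 0.0], [0.0, -0.0, -1.0]]
contact_force: [0.1, -0.3, 0.3]
width: 0.0275
```

Request:
{"fn": "carry_out", "kwargs": {
  "rows": [
    {"grip": 255,"x": 0,"y": 0,"z": 0.4,"ax": 0,"ay": 0,"az": 0},
    {"grip": 255,"x": 0,"y": 0,"z": 0,"ax": 0,"ay": 0,"az": 0}
  ]
}}

```text
clock: 16.55
ee_pos: [0.5558, -0.0602, 0.0177]
tcp_rot: [[0.995, -0.1, 0.0], [-0.1, -0.995, 0.0], [0.0, -0.0, -1.0]]
contact_force: [-1.9, 1.2, 4.4]
width: 0.0277
```

Request:
{"fn": "carry_out", "kwargs": {
  "rows": [
    {"grip": 255,"x": 0,"y": 0,"z": 0.4,"ax": 0,"ay": 0,"az": 0},
    {"grip": 255,"x": 0,"y": 0,"z": 0,"ax": 0,"ay": 0,"az": 0}
  ]
}}

```text
clock: 16.75
ee_pos: [0.5557, -0.0602, 0.0176]
tcp_rot: [[0.995, -0.101, 0.0], [-0.101, -0.995, 0.001], [0.0, -0.001, -1.0]]
contact_force: [-2.7, 1.0, 8.4]
width: 0.0277
```

Request:
{"fn": "carry_out", "kwargs": {
  "rows": [
    {"grip": 255,"x": 0,"y": 0,"z": -0.6,"ax": 0,"ay": 0,"az": 0},
    {"grip": 255,"x": 3,"y": 0,"z": 0,"ax": 0,"ay": 0,"az": 0},
    {"grip": 255,"x": 5,"y": 0,"z": 0,"ax": 0,"ay": 0,"az": 0},
    {"grip": 255,"x": 5,"y": 0,"z": 0,"ax": 0,"ay": 0,"az": 0},
    {"grip": 255,"x": 5,"y": 0,"z": 0,"ax": 0,"ay": 0,"az": 0},
    {"grip": 255,"x": 5,"y": 0,"z": 0,"ax": 0,"ay": 0,"az": 0},
    {"grip": 255,"x": 5,"y": 0,"z": 0,"ax": 0,"ay": 0,"az": 0},
    {"grip": 255,"x": 4,"y": 0,"z": 0,"ax": 0,"ay": 0,"az": 0},
    {"grip": 255,"x": 2,"y": 0,"z": 0,"ax": 0,"ay": 0,"az": 0},
    {"grip": 255,"x": 0,"y": 0,"z": 0,"ax": 0,"ay": 0,"az": 0}
  ]
}}

```text
clock: 17.75
ee_pos: [0.5904, -0.0639, 0.0178]
tcp_rot: [[0.995, -0.1, 0.001], [-0.1, -0.995, -0.0], [0.001, 0.0, -1.0]]
contact_force: [-0.9, -1.1, 4.6]
width: 0.0278
```

```bash
python3 m3.py w6.png
```

```text
0.027760328605704796 [-30.5  54.7  47.2 105.2 -55.5  46.6 -49.3] [-0.9 -1.1  4.6] 17.75 [-81.64805078 -30.17659793  17.7539046 ]
tool shift mm [-35.4  -0.2  -1.8] az 0.04 curyaw -95.76
[(0.9, [221.8, 160.7, 269.8, 179.1])]
```

Request:
{"fn": "carry_out", "kwargs": {
  "rows": [
    {"grip": 255,"x": 2,"y": 0,"z": 0,"ax": 0,"ay": 0,"az": 0},
    {"grip": 255,"x": 2,"y": 0,"z": 0,"ax": 0,"ay": 0,"az": 0},
    {"grip": 255,"x": 1,"y": 0,"z": 0,"ax": 0,"ay": 0,"az": 0},
    {"grip": 255,"x": 1,"y": 0,"z": 0,"ax": 0,"ay": 0,"az": 0}
  ]
}}

```text
clock: 18.25
ee_pos: [0.5953, -0.0644, 0.0178]
tcp_rot: [[0.995, -0.101, -0.001], [-0.101, -0.995, 0.0], [-0.001, -0.0, -1.0]]
contact_force: [-2.8, -0.2, 7.1]
width: 0.0277
```

Request:
{"fn": "carry_out", "kwargs": {
  "rows": [
    {"grip": 255,"x": 1,"y": 0,"z": 0,"ax": 0,"ay": 0,"az": 0},
    {"grip": 255,"x": 1,"y": 0,"z": 0,"ax": 0,"ay": 0,"az": 0},
    {"grip": 255,"x": 1,"y": 0,"z": 0,"ax": 0,"ay": 0,"az": 0}
  ]
}}

```text
clock: 18.55
ee_pos: [0.5983, -0.0647, 0.0178]
tcp_rot: [[0.995, -0.101, -0.001], [-0.101, -0.995, 0.0], [-0.001, -0.0, -1.0]]
contact_force: [-3.4, 0.6, 7.5]
width: 0.0279
```

Request:
{"fn": "carry_out", "kwargs": {
  "rows": [
    {"grip": 255,"x": 1,"y": 0,"z": -0.4,"ax": 0,"ay": 0,"az": 0},
    {"grip": 255,"x": 1,"y": 0,"z": 0,"ax": 0,"ay": 0,"az": 0},
    {"grip": 255,"x": 1,"y": 0,"z": 0,"ax": 0,"ay": 0,"az": 0}
  ]
}}

```text
clock: 18.85
ee_pos: [0.6014, -0.0647, 0.0178]
tcp_rot: [[0.995, -0.1, -0.0], [-0.1, -0.995, 0.0], [-0.0, -0.0, -1.0]]
contact_force: [-0.3, 0.4, 2.2]
width: 0.0278
```

Request:
{"fn": "carry_out", "kwargs": {
  "rows": [
    {"grip": 255,"x": 1,"y": 0,"z": 0,"ax": 0,"ay": 0,"az": 0},
    {"grip": 255,"x": 1,"y": 0,"z": 0,"ax": 0,"ay": 0,"az": 0}
  ]
}}

```text
clock: 19.05
ee_pos: [0.6035, -0.0649, 0.0178]
tcp_rot: [[0.995, -0.1, -0.0], [-0.1, -0.995, 0.0], [-0.0, -0.0, -1.0]]
contact_force: [-2.1, -0.3, 1.6]
width: 0.0276
```

Request:
{"fn": "carry_out", "kwargs": {
  "rows": [
    {"grip": 255,"x": 1,"y": 0,"z": 0,"ax": 0,"ay": 0,"az": 0},
    {"grip": 255,"x": 1,"y": 0,"z": 0,"ax": 0,"ay": 0,"az": 0}
  ]
}}

```text
clock: 19.25
ee_pos: [0.6055, -0.0651, 0.0178]
tcp_rot: [[0.995, -0.1, -0.0], [-0.1, -0.995, 0.0], [-0.0, -0.0, -1.0]]
contact_force: [-0.3, 0.2, -0.1]
width: 0.0277
```

Request:
{"fn": "carry_out", "kwargs": {
  "rows": [
    {"grip": 255,"x": 1,"y": 0,"z": 0,"ax": 0,"ay": 0,"az": 0},
    {"grip": 255,"x": 1,"y": 0,"z": 0,"ax": 0,"ay": 0,"az": 0}
  ]
}}

```text
clock: 19.45
ee_pos: [0.6075, -0.0654, 0.0178]
tcp_rot: [[0.995, -0.1, -0.0], [-0.1, -0.995, -0.0], [0.0, 0.0, -1.0]]
contact_force: [-0.9, -0.7, -0.6]
width: 0.0276
```

Free so far (inserted ≈33 mm). Continue in 3 mm steps.

Request:
{"fn": "carry_out", "kwargs": {
  "rows": [
    {"grip": 255,"x": 1,"y": 0,"z": 0.1,"ax": 0,"ay": 0,"az": 0},
    {"grip": 255,"x": 1,"y": 0,"z": 0,"ax": 0,"ay": 0,"az": 0},
    {"grip": 255,"x": 1,"y": 0,"z": 0,"ax": 0,"ay": 0,"az": 0}
  ]
}}

```text
clock: 19.75
ee_pos: [0.6105, -0.0657, 0.0178]
tcp_rot: [[0.995, -0.1, 0.0], [-0.1, -0.995, -0.0], [0.0, 0.0, -1.0]]
contact_force: [-1.4, -0.6, -0.6]
width: 0.0276
```

Request:
{"fn": "carry_out", "kwargs": {
  "rows": [
    {"grip": 255,"x": 1,"y": 0,"z": 0,"ax": 0,"ay": 0,"az": 0},
    {"grip": 255,"x": 1,"y": 0,"z": 0,"ax": 0,"ay": 0,"az": 0}
  ]
}}

```text
clock: 19.95
ee_pos: [0.6125, -0.0659, 0.0178]
tcp_rot: [[0.995, -0.1, -0.0], [-0.1, -0.995, -0.0], [-0.0, 0.0, -1.0]]
contact_force: [-0.1, 0.7, -0.2]
width: 0.0279
```

Request:
{"fn": "carry_out", "kwargs": {
  "rows": [
    {"grip": 255,"x": 1,"y": 0,"z": 0.1,"ax": 0,"ay": 0,"az": 0},
    {"grip": 255,"x": 1,"y": 0,"z": 0,"ax": 0,"ay": 0,"az": 0}
  ]
}}

```text
clock: 20.15
ee_pos: [0.6145, -0.0662, 0.0178]
tcp_rot: [[0.995, -0.1, 0.0], [-0.1, -0.995, 0.0], [0.0, -0.0, -1.0]]
contact_force: [-0.2, 0.1, 0.4]
width: 0.0277
```

Request:
{"fn": "carry_out", "kwargs": {
  "rows": [
    {"grip": 255,"x": 1,"y": 0,"z": 0,"ax": 0,"ay": 0,"az": 0},
    {"grip": 255,"x": 1,"y": 0,"z": 0,"ax": 0,"ay": 0,"az": 0}
  ]
}}

```text
clock: 20.35
ee_pos: [0.6165, -0.0664, 0.0178]
tcp_rot: [[0.995, -0.1, 0.0], [-0.1, -0.995, -0.0], [0.0, 0.0, -1.0]]
contact_force: [-0.9, -0.2, 0.2]
width: 0.0277
```

Request:
{"fn": "carry_out", "kwargs": {
  "rows": [
    {"grip": 255,"x": 1,"y": 0,"z": 0,"ax": 0,"ay": 0,"az": 0},
    {"grip": 255,"x": 1,"y": 0,"z": 0,"ax": 0,"ay": 0,"az": 0}
  ]
}}

```text
clock: 20.55
ee_pos: [0.6184, -0.0666, 0.0178]
tcp_rot: [[0.995, -0.1, 0.0], [-0.1, -0.995, -0.0], [0.0, 0.0, -1.0]]
contact_force: [-1.0, 0.2, 2.1]
width: 0.0279
```

Request:
{"fn": "carry_out", "kwargs": {
  "rows": [
    {"grip": 255,"x": 1,"y": 0,"z": 0,"ax": 0,"ay": 0,"az": 0},
    {"grip": 255,"x": 1,"y": 0,"z": 0,"ax": 0,"ay": 0,"az": 0}
  ]
}}

```text
clock: 20.75
ee_pos: [0.6204, -0.0668, 0.0178]
tcp_rot: [[0.995, -0.1, 0.0], [-0.1, -0.995, -0.0], [0.0, 0.0, -1.0]]
contact_force: [-1.1, -0.2, 2.5]
width: 0.0275
```

Request:
{"fn": "carry_out", "kwargs": {
  "rows": [
    {"grip": 255,"x": 1,"y": 0,"z": 0,"ax": 0,"ay": 0,"az": 0},
    {"grip": 255,"x": 1,"y": 0,"z": 0,"ax": 0,"ay": 0,"az": 0}
  ]
}}

```text
clock: 20.95
ee_pos: [0.6224, -0.067, 0.0178]
tcp_rot: [[0.995, -0.1, 0.0], [-0.1, -0.995, -0.0], [0.0, 0.0, -1.0]]
contact_force: [-1.2, 0.7, 2.0]
width: 0.0277
```

Request:
{"fn": "carry_out", "kwargs": {
  "rows": [
    {"grip": 255,"x": 1,"y": 0,"z": 0,"ax": 0,"ay": 0,"az": 0},
    {"grip": 255,"x": 1,"y": 0,"z": 0,"ax": 0,"ay": 0,"az": 0}
  ]
}}

```text
clock: 21.15
ee_pos: [0.6244, -0.0672, 0.0178]
tcp_rot: [[0.995, -0.1, 0.0], [-0.1, -0.995, -0.0], [0.0, 0.0, -1.0]]
contact_force: [-0.8, -0.4, 3.2]
width: 0.0281
```

Request:
{"fn": "carry_out", "kwargs": {
  "rows": [
    {"grip": 255,"x": 1,"y": 0,"z": -0.1,"ax": 0,"ay": 0,"az": 0},
    {"grip": 255,"x": 1,"y": 0,"z": 0,"ax": 0,"ay": 0,"az": 0}
  ]
}}

```text
clock: 21.35
ee_pos: [0.6264, -0.0673, 0.0178]
tcp_rot: [[0.995, -0.1, 0.0], [-0.1, -0.995, 0.0], [0.0, -0.0, -1.0]]
contact_force: [-0.8, -0.4, 2.5]
width: 0.0279
```

Request:
{"fn": "carry_out", "kwargs": {
  "rows": [
    {"grip": 255,"x": 1,"y": 0,"z": 0,"ax": 0,"ay": 0,"az": 0},
    {"grip": 255,"x": 1,"y": 0,"z": 0,"ax": 0,"ay": 0,"az": 0}
  ]
}}

```text
clock: 21.55
ee_pos: [0.6284, -0.0675, 0.0178]
tcp_rot: [[0.995, -0.1, -0.0], [-0.1, -0.995, -0.0], [-0.0, 0.0, -1.0]]
contact_force: [-1.5, 0.1, 2.5]
width: 0.0281
```

Request:
{"fn": "carry_out", "kwargs": {
  "rows": [
    {"grip": 255,"x": 1,"y": 0,"z": 0,"ax": 0,"ay": 0,"az": 0},
    {"grip": 255,"x": 1,"y": 0,"z": 0,"ax": 0,"ay": 0,"az": 0}
  ]
}}

```text
clock: 21.75
ee_pos: [0.6304, -0.0677, 0.0178]
tcp_rot: [[0.995, -0.1, 0.0], [-0.1, -0.995, 0.0], [0.0, -0.0, -1.0]]
contact_force: [-0.7, 0.3, 1.5]
width: 0.0278
```

Request:
{"fn": "carry_out", "kwargs": {
  "rows": [
    {"grip": 255,"x": 1,"y": 0,"z": 0,"ax": 0,"ay": 0,"az": 0},
    {"grip": 255,"x": 1,"y": 0,"z": 0,"ax": 0,"ay": 0,"az": 0}
  ]
}}

```text
clock: 21.95
ee_pos: [0.6324, -0.0679, 0.0178]
tcp_rot: [[0.995, -0.1, 0.0], [-0.1, -0.995, 0.0], [0.0, -0.0, -1.0]]
contact_force: [-0.4, 0.2, 1.7]
width: 0.0275
```

Request:
{"fn": "carry_out", "kwargs": {
  "rows": [
    {"grip": 255,"x": 1,"y": 0,"z": 0,"ax": 0,"ay": 0,"az": 0},
    {"grip": 255,"x": 1,"y": 0,"z": 0,"ax": 0,"ay": 0,"az": 0}
  ]
}}

```text
clock: 22.15
ee_pos: [0.634, -0.0681, 0.0178]
tcp_rot: [[0.995, -0.1, -0.001], [-0.1, -0.995, 0.0], [-0.001, -0.0, -1.0]]
contact_force: [-2.0, 0.3, 3.4]
width: 0.0276
```

Request:
{"fn": "carry_out", "kwargs": {
  "rows": [
    {"grip": 255,"x": 1,"y": 0,"z": 0,"ax": 0,"ay": 0,"az": 0},
    {"grip": 255,"x": 1,"y": 0,"z": 0,"ax": 0,"ay": 0,"az": 0}
  ]
}}

```text
clock: 22.35
ee_pos: [0.6356, -0.0684, 0.0178]
tcp_rot: [[0.995, -0.101, -0.001], [-0.101, -0.995, 0.0], [-0.001, -0.0, -1.0]]
contact_force: [-4.5, 0.6, 6.0]
width: 0.0275
```

Request:
{"fn": "carry_out", "kwargs": {
  "rows": [
    {"grip": 255,"x": 0.5,"y": 0,"z": -0.3,"ax": 0,"ay": 0,"az": 0},
    {"grip": 255,"x": 0.5,"y": 0,"z": 0,"ax": 0,"ay": 0,"az": 0},
    {"grip": 255,"x": 0,"y": 0,"z": 0,"ax": 0,"ay": 0,"az": 0}
  ]
}}

```text
clock: 22.65
ee_pos: [0.6366, -0.0684, 0.0178]
tcp_rot: [[0.995, -0.101, -0.001], [-0.101, -0.995, 0.0], [-0.001, -0.0, -1.0]]
contact_force: [-4.9, 0.3, 3.1]
width: 0.028
```

Request:
{"fn": "carry_out", "kwargs": {
  "rows": [
    {"grip": 255,"x": 0.5,"y": 0,"z": 0,"ax": 0,"ay": 0,"az": 0},
    {"grip": 255,"x": 0.5,"y": 0,"z": 0,"ax": 0,"ay": 0,"az": 0},
    {"grip": 255,"x": 0,"y": 0,"z": 0,"ax": 0,"ay": 0,"az": 0}
  ]
}}

```text
clock: 22.95
ee_pos: [0.6375, -0.0685, 0.0178]
tcp_rot: [[0.995, -0.101, -0.001], [-0.101, -0.995, 0.0], [-0.002, -0.0, -1.0]]
contact_force: [-5.7, 0.0, 2.6]
width: 0.0277
```

Request:
{"fn": "carry_out", "kwargs": {
  "rows": [
    {"grip": 255,"x": 0.5,"y": 0,"z": 0,"ax": 0,"ay": 0,"az": 0},
    {"grip": 255,"x": 0.5,"y": 0,"z": 0,"ax": 0,"ay": 0,"az": 0},
    {"grip": 255,"x": 0,"y": 0,"z": 0,"ax": 0,"ay": 0,"az": 0}
  ]
}}

```text
clock: 23.25
ee_pos: [0.6382, -0.0686, 0.0178]
tcp_rot: [[0.995, -0.101, -0.002], [-0.101, -0.995, 0.0], [-0.002, -0.0, -1.0]]
contact_force: [-6.6, 0.8, 3.8]
width: 0.0274
```

Request:
{"fn": "carry_out", "kwargs": {
  "rows": [
    {"grip": 255,"x": 0.5,"y": 0,"z": 0,"ax": 0,"ay": 0,"az": 0},
    {"grip": 255,"x": 0.5,"y": 0,"z": 0,"ax": 0,"ay": 0,"az": 0},
    {"grip": 255,"x": 0,"y": 0,"z": 0,"ax": 0,"ay": 0,"az": 0}
  ]
}}

```text
clock: 23.55
ee_pos: [0.6389, -0.0687, 0.0178]
tcp_rot: [[0.995, -0.101, -0.003], [-0.101, -0.995, 0.001], [-0.003, -0.0, -1.0]]
contact_force: [-7.3, 0.3, 4.3]
width: 0.0277
```

Request:
{"fn": "carry_out", "kwargs": {
  "rows": [
    {"grip": 255,"x": 0.5,"y": 0,"z": -0.2,"ax": 0,"ay": 0,"az": 0},
    {"grip": 255,"x": 0.5,"y": 0,"z": 0,"ax": 0,"ay": 0,"az": 0},
    {"grip": 255,"x": 0,"y": 0,"z": 0,"ax": 0,"ay": 0,"az": 0}
  ]
}}

```text
clock: 23.85
ee_pos: [0.6396, -0.0688, 0.0178]
tcp_rot: [[0.995, -0.101, -0.003], [-0.101, -0.995, 0.001], [-0.003, -0.0, -1.0]]
contact_force: [-7.5, 1.0, 3.7]
width: 0.0277
```

Request:
{"fn": "carry_out", "kwargs": {
  "rows": [
    {"grip": 255,"x": 0.5,"y": 0,"z": -0.1,"ax": 0,"ay": 0,"az": 0},
    {"grip": 255,"x": 0.5,"y": 0,"z": 0,"ax": 0,"ay": 0,"az": 0},
    {"grip": 255,"x": 0,"y": 0,"z": 0,"ax": 0,"ay": 0,"az": 0}
  ]
}}

```text
clock: 24.15
ee_pos: [0.6403, -0.0688, 0.0178]
tcp_rot: [[0.995, -0.101, -0.004], [-0.101, -0.995, 0.001], [-0.004, -0.0, -1.0]]
contact_force: [-9.6, 0.4, 3.7]
width: 0.0277
```

Request:
{"fn": "carry_out", "kwargs": {
  "rows": [
    {"grip": 255,"x": 0.5,"y": 0,"z": -0.2,"ax": 0,"ay": 0,"az": 0},
    {"grip": 255,"x": 0.5,"y": 0,"z": 0,"ax": 0,"ay": 0,"az": 0},
    {"grip": 255,"x": 0,"y": 0,"z": 0,"ax": 0,"ay": 0,"az": 0}
  ]
}}

```text
clock: 24.45
ee_pos: [0.641, -0.0689, 0.0178]
tcp_rot: [[0.995, -0.101, -0.004], [-0.101, -0.995, 0.001], [-0.004, -0.001, -1.0]]
contact_force: [-9.1, 1.4, 3.1]
width: 0.0276
```

```bash
python3 - <<'E'
from h import *
for i in range(4):
    cam("side"); s=env.state(); print(s["contact_force"].round(2),s["torque"].round(2),toplate(s["ee_pos"]).round(2))
E
python3 m3.py w7.png
```

```text
[-9.33  1.36  2.71] [ 0.11  1.87 -0.05] [-30.81 -30.03  17.81]
[-8.83 -0.37  3.67] [ 0.17  1.85 -0.02] [-30.81 -30.02  17.81]
[-7.95  0.92  4.28] [0.16 1.93 0.03] [-30.86 -29.98  17.78]
[-9.17  1.02  2.76] [0.16 1.88 0.05] [-30.8  -30.01  17.82]
0.02817476004631175 [-28.4  58.2  47.8  96.8 -54.   51.2 -53. ] [-9.2  1.   2.8] 24.65 [-30.80029287 -30.00622375  17.81857364]
tool shift mm [-86.2   0.   -1.3] az 0.02 curyaw -95.78
[(0.79, [201.5, 156.3, 245.5, 172.2])]
```

View pics/w7.png

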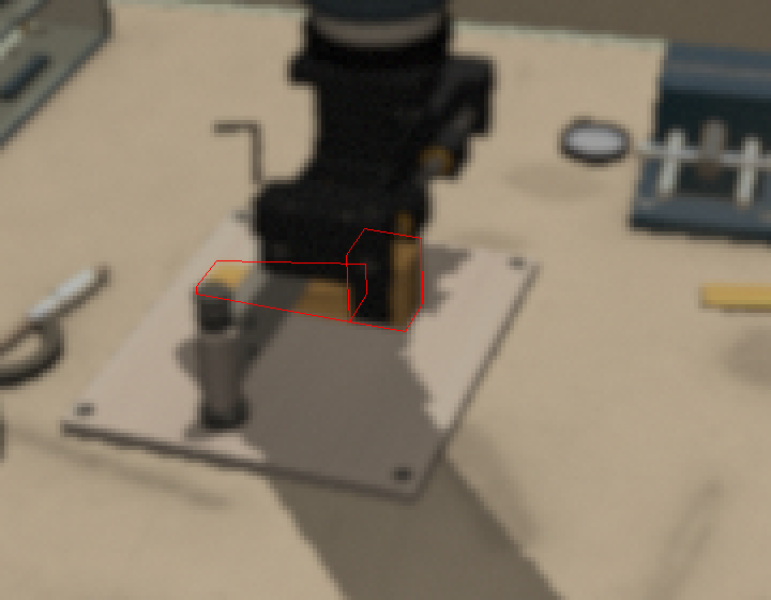

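Request:
{"fn": "carry_out", "kwargs": {
  "rows": [
    {"grip": 255,"x": 0.5,"y": 0,"z": -0.1,"ax": 0,"ay": 0,"az": 0},
    {"grip": 255,"x": 0.5,"y": 0,"z": 0,"ax": 0,"ay": 0,"az": 0},
    {"grip": 255,"x": 0,"y": 0,"z": 0,"ax": 0,"ay": 0,"az": 0}
  ]
}}

```text
clock: 25.05
ee_pos: [0.6417, -0.069, 0.0178]
tcp_rot: [[0.995, -0.101, -0.005], [-0.101, -0.995, 0.001], [-0.005, -0.001, -1.0]]
contact_force: [-10.0, 0.5, 3.2]
width: 0.0277
```

Request:
{"fn": "carry_out", "kwargs": {
  "rows": [
    {"grip": 255,"x": 0.5,"y": 0,"z": -0.1,"ax": 0,"ay": 0,"az": 0},
    {"grip": 255,"x": 0.5,"y": 0,"z": 0,"ax": 0,"ay": 0,"az": 0},
    {"grip": 255,"x": 0,"y": 0,"z": 0,"ax": 0,"ay": 0,"az": 0}
  ]
}}

```text
clock: 25.35
ee_pos: [0.6424, -0.0691, 0.0178]
tcp_rot: [[0.995, -0.101, -0.005], [-0.101, -0.995, 0.001], [-0.006, -0.001, -1.0]]
contact_force: [-9.6, 0.1, 3.8]
width: 0.0282
```

Request:
{"fn": "carry_out", "kwargs": {
  "rows": [
    {"grip": 255,"x": 0.5,"y": 0,"z": -0.1,"ax": 0,"ay": 0,"az": 0},
    {"grip": 255,"x": 0.5,"y": 0,"z": 0,"ax": 0,"ay": 0,"az": 0},
    {"grip": 255,"x": 0,"y": 0,"z": 0,"ax": 0,"ay": 0,"az": 0}
  ]
}}

```text
clock: 25.65
ee_pos: [0.6431, -0.0691, 0.0178]
tcp_rot: [[0.995, -0.101, -0.006], [-0.101, -0.995, 0.001], [-0.006, -0.001, -1.0]]
contact_force: [-11.0, 1.1, 3.4]
width: 0.0277
```

Request:
{"fn": "carry_out", "kwargs": {
  "rows": [
    {"grip": 255,"x": 0.5,"y": 0,"z": -0.1,"ax": 0,"ay": 0,"az": 0},
    {"grip": 255,"x": 0.5,"y": 0,"z": 0,"ax": 0,"ay": 0,"az": 0},
    {"grip": 255,"x": 0,"y": 0,"z": 0,"ax": 0,"ay": 0,"az": 0}
  ]
}}

```text
clock: 25.95
ee_pos: [0.6438, -0.0693, 0.0178]
tcp_rot: [[0.995, -0.101, -0.007], [-0.101, -0.995, 0.001], [-0.007, -0.001, -1.0]]
contact_force: [-12.4, 1.0, 3.2]
width: 0.0276
```

Run:
```python
from h import *
F=[]
for i in range(5):
    cam("side"); s=env.state(); F.append(np.r_[s["contact_force"],s["torque"],toplate(s["ee_pos"])])
print(np.mean(F,0).round(2)); print(s["clock"],s["tcp_rot"].round(4))
```

```text
[-1.171e+01  1.420e+00  3.420e+00  1.900e-01  2.360e+00  2.000e-02
 -2.796e+01 -3.007e+01  1.782e+01]
26.2 [[ 9.949e-01 -1.010e-01 -6.600e-03]
 [-1.010e-01 -9.949e-01  1.400e-03]
 [-6.700e-03 -7.000e-04 -1.000e+00]]
```

Request:
{"fn": "carry_out", "kwargs": {
  "rows": [
    {"grip": 255,"x": 0.5,"y": 0,"z": -0.1,"ax": 0,"ay": 0,"az": 0},
    {"grip": 255,"x": 0.5,"y": 0,"z": 0,"ax": 0,"ay": 0,"az": 0},
    {"grip": 255,"x": 0,"y": 0,"z": 0,"ax": 0,"ay": 0,"az": 0}
  ]
}}

```text
clock: 26.5
ee_pos: [0.6444, -0.0693, 0.0178]
tcp_rot: [[0.995, -0.101, -0.007], [-0.101, -0.995, 0.002], [-0.008, -0.001, -1.0]]
contact_force: [-13.3, 1.7, 5.0]
width: 0.0277
```

Request:
{"fn": "carry_out", "kwargs": {
  "rows": [
    {"grip": 255,"x": 0.5,"y": 0,"z": -0.1,"ax": 0,"ay": 0,"az": 0},
    {"grip": 255,"x": 0.5,"y": 0,"z": 0,"ax": 0,"ay": 0,"az": 0},
    {"grip": 255,"x": 0,"y": 0,"z": 0,"ax": 0,"ay": 0,"az": 0}
  ]
}}

```text
clock: 26.8
ee_pos: [0.6452, -0.0693, 0.0178]
tcp_rot: [[0.995, -0.101, -0.008], [-0.101, -0.995, 0.002], [-0.008, -0.001, -1.0]]
contact_force: [-12.5, 1.3, 4.1]
width: 0.0278
```

```bash
cat > f.py <<'E'
from h import *
F=[]
for i in range(5):
    cam("side"); s=env.state(); F.append(np.r_[s["contact_force"],s["torque"],toplate(s["ee_pos"])])
print(np.mean(F,0).round(2).tolist(),s["clock"],s["tcp_rot"][0,2].round(4),s["width"])
E
python3 f.py
```

```text
[-12.66, 1.64, 3.97, 0.24, 2.63, 0.02, -26.57, -30.09, 17.8] 27.05 -0.0078 0.02770181450152237
```

Request:
{"fn": "carry_out", "kwargs": {
  "rows": [
    {"grip": 255,"x": 0.5,"y": 0,"z": -0.2,"ax": 0,"ay": 0,"az": 0},
    {"grip": 255,"x": 0.5,"y": 0,"z": 0,"ax": 0,"ay": 0,"az": 0},
    {"grip": 255,"x": 0,"y": 0,"z": 0,"ax": 0,"ay": 0,"az": 0}
  ]
}}

```text
clock: 27.35
ee_pos: [0.6459, -0.0694, 0.0178]
tcp_rot: [[0.995, -0.101, -0.008], [-0.101, -0.995, 0.002], [-0.009, -0.001, -1.0]]
contact_force: [-13.9, 2.0, 3.2]
width: 0.0276
```

Request:
{"fn": "carry_out", "kwargs": {
  "rows": [
    {"grip": 255,"x": 0.5,"y": 0,"z": -0.2,"ax": 0,"ay": 0,"az": 0},
    {"grip": 255,"x": 0.5,"y": 0,"z": 0,"ax": 0,"ay": 0,"az": 0},
    {"grip": 255,"x": 0,"y": 0,"z": 0,"ax": 0,"ay": 0,"az": 0}
  ]
}}

```text
clock: 27.65
ee_pos: [0.6465, -0.0695, 0.0178]
tcp_rot: [[0.995, -0.101, -0.009], [-0.101, -0.995, 0.002], [-0.009, -0.001, -1.0]]
contact_force: [-13.7, 0.7, 2.5]
width: 0.0274
```

```bash
python3 f.py
```

```text
[-14.07, 1.4, 2.45, 0.24, 2.85, 0.01, -25.24, -30.08, 17.82] 27.9 -0.0092 0.027687174762690205
```

Request:
{"fn": "carry_out", "kwargs": {
  "rows": [
    {"grip": 255,"x": 0.5,"y": 0,"z": -0.1,"ax": 0,"ay": 0,"az": 0},
    {"grip": 255,"x": 0.5,"y": 0,"z": -0.1,"ax": 0,"ay": 0,"az": 0},
    {"grip": 255,"x": 0.5,"y": 0,"z": 0,"ax": 0,"ay": 0,"az": 0},
    {"grip": 255,"x": 0,"y": 0,"z": 0,"ax": 0,"ay": 0,"az": 0}
  ]
}}

```text
clock: 28.3
ee_pos: [0.6475, -0.0696, 0.0178]
tcp_rot: [[0.995, -0.101, -0.01], [-0.101, -0.995, 0.002], [-0.01, -0.001, -1.0]]
contact_force: [-13.8, 2.1, 3.3]
width: 0.0278
```

```bash
python3 f.py
```

```text
[-15.14, 1.03, 2.98, 0.26, 3.05, 0.04, -24.26, -30.06, 17.81] 28.55 -0.0102 0.027456652634800873
```

Request:
{"fn": "carry_out", "kwargs": {
  "rows": [
    {"grip": 255,"x": -1,"y": 0,"z": -0.2,"ax": 0,"ay": 0,"az": 0},
    {"grip": 255,"x": -1,"y": 0,"z": 0,"ax": 0,"ay": 0,"az": 0},
    {"grip": 255,"x": -0.5,"y": 0,"z": 0,"ax": 0,"ay": 0,"az": 0},
    {"grip": 255,"x": 0,"y": 0,"z": 0,"ax": 0,"ay": 0,"az": 0}
  ]
}}

```text
clock: 28.95
ee_pos: [0.6474, -0.0695, 0.0179]
tcp_rot: [[0.995, -0.101, -0.005], [-0.101, -0.995, 0.001], [-0.005, 0.0, -1.0]]
contact_force: [-6.0, -0.2, -7.1]
width: 0.0278
```

```bash
python3 f.py
```

```text
[-6.06, -0.46, -6.36, -0.11, 1.35, -0.02, -24.31, -30.01, 17.86] 29.2 -0.0054 0.027178191792649437
```

Request:
{"fn": "carry_out", "kwargs": {
  "rows": [
    {"grip": 255,"x": -0.5,"y": 0,"z": 0.7,"ax": 0,"ay": 0,"az": 0},
    {"grip": 255,"x": 0,"y": 0,"z": 0,"ax": 0,"ay": 0,"az": 0},
    {"grip": 0,"x": 0,"y": 0,"z": 0,"ax": 0,"ay": 0,"az": 0},
    {"grip": 0,"x": 0,"y": 0,"z": 0,"ax": 0,"ay": 0,"az": 0},
    {"grip": 0,"x": 0,"y": 0,"z": 0,"ax": 0,"ay": 0,"az": 0},
    {"grip": 0,"x": 0,"y": 0,"z": 0,"ax": 0,"ay": 0,"az": 0},
    {"grip": 0,"x": 0,"y": 0,"z": 0,"ax": 0,"ay": 0,"az": 0},
    {"grip": 0,"x": 0,"y": 0,"z": 0,"ax": 0,"ay": 0,"az": 0}
  ]
}}

```text
clock: 30.0
ee_pos: [0.6499, -0.0697, 0.0195]
tcp_rot: [[0.995, -0.1, 0.0], [-0.1, -0.995, -0.0], [0.0, -0.0, -1.0]]
contact_force: [0.0, -0.4, 0.1]
width: 0.0737
```

```bash
python3 f.py
```

```text
[0.18, 0.13, 0.23, -0.01, 0.14, 0.0, -21.96, -29.93, 19.37] 30.25 0.0 0.08794878821052764
```

Request:
{"fn": "carry_out", "kwargs": {
  "rows": [
    {"grip": 0,"x": 0,"y": 0,"z": -15,"ax": 0,"ay": 0,"az": 0},
    {"grip": 0,"x": 0,"y": 0,"z": -40,"ax": 0,"ay": 0,"az": 0},
    {"grip": 255,"x": -30,"y": 0,"z": -25,"ax": 0,"ay": 0,"az": 0},
    {"grip": 255,"x": -40,"y": 0,"z": 0,"ax": 0,"ay": 0,"az": 0},
    {"grip": 255,"x": -10,"y": 0,"z": 0,"ax": 0,"ay": 0,"az": 0},
    {"grip": 255,"x": 0,"y": 0,"z": 0,"ax": 0,"ay": 0,"az": 0},
    {"grip": 255,"x": 0,"y": 0,"z": 0,"ax": 0,"ay": 0,"az": 0}
  ]
}}

```text
clock: 30.95
ee_pos: [0.5714, -0.0614, 0.0999]
tcp_rot: [[0.995, -0.1, 0.002], [-0.1, -0.995, 0.0], [0.002, -0.0, -1.0]]
contact_force: [-0.2, -0.1, -0.0]
width: 0.0505
```

Run:
```python
from fit import *
s=env.state(); e=s["ee_pos"]; print(toplate(e),s["contact_force"].round(1),s["clock"])
for n in ("side","top"):
    c=cam(n); r=env.regions_of(n,"wedge_grip"); print(n,[(round(q["p"],2),q["box"]) for q in r[:2]])
    if n=="side":
        cs=c; im=cv2.resize(c["image"][:,:,::-1],None,fx=4,fy=4,interpolation=3)
        q0=plate(-28,-30,0)
        for P in WEDGE:
            q=proj(c,W([q0[0],q0[1],np.radians(-5.8)],P)+[0,0,.01]); cv2.polylines(im,[cv2.convexHull((q*4+2).astype(np.int32))],True,(0,0,255),1)
        cv2.imwrite("pics/w8.png",cv2.resize(im[520:900,660:1180],(780,570)))
        # block-only fit, masked to part near the block
        m=r[0]["mask"].astype(float); print(m.sum())
```

```text
[-100.7487218   -29.58346178   99.8668288 ] [-0.2 -0.1 -0. ] 30.95
side [(0.67, [195.1, 155.2, 244.6, 175.2])]
465.0
top []
```

View pics/w8.png

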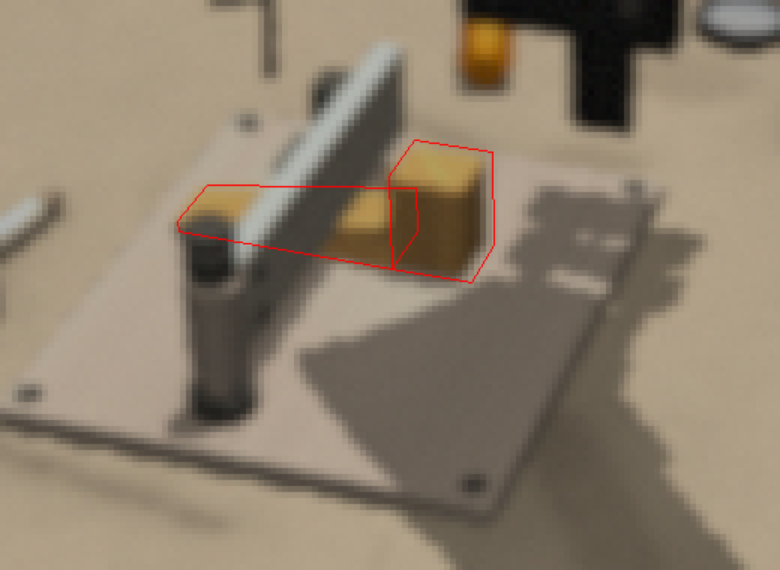

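Request:
{"fn": "carry_out", "kwargs": {
  "rows": [
    {"grip": 255,"x": 10,"y": 0,"z": 20,"ax": 0,"ay": 0,"az": 0},
    {"grip": 255,"x": 10,"y": 0,"z": 30,"ax": 0,"ay": 0,"az": 0},
    {"grip": 255,"x": 5,"y": 0,"z": 20,"ax": 0,"ay": 0,"az": 0},
    {"grip": 255,"x": 0,"y": 0,"z": 8,"ax": 0,"ay": 0,"az": 0},
    {"grip": 255,"x": 3,"y": 0,"z": 0,"ax": 0,"ay": 0,"az": 0},
    {"grip": 255,"x": 3,"y": 0,"z": 0,"ax": 0,"ay": 0,"az": 0},
    {"grip": 255,"x": 3,"y": 0,"z": 0,"ax": 0,"ay": 0,"az": 0},
    {"grip": 255,"x": 2,"y": 0,"z": 0,"ax": 0,"ay": 0,"az": 0},
    {"grip": 255,"x": 1,"y": 0,"z": 0,"ax": 0,"ay": 0,"az": 0},
    {"grip": 255,"x": 0,"y": 0,"z": 0,"ax": 0,"ay": 0,"az": 0}
  ]
}}

```text
clock: 32.15
ee_pos: [0.6072, -0.0653, 0.0216]
tcp_rot: [[0.995, -0.1, 0.001], [-0.1, -0.995, 0.0], [0.001, -0.0, -1.0]]
contact_force: [-0.4, -0.8, 0.2]
width: 0.0007
```

Request:
{"fn": "carry_out", "kwargs": {
  "rows": [
    {"grip": 255,"x": 1,"y": 0,"z": 0,"ax": 0,"ay": 0,"az": 0},
    {"grip": 255,"x": 1,"y": 0,"z": 0,"ax": 0,"ay": 0,"az": 0},
    {"grip": 255,"x": 1,"y": 0,"z": 0,"ax": 0,"ay": 0,"az": 0}
  ]
}}

```text
clock: 32.45
ee_pos: [0.6099, -0.0657, 0.0213]
tcp_rot: [[0.995, -0.1, -0.0], [-0.1, -0.995, 0.0], [-0.0, 0.0, -1.0]]
contact_force: [0.0, -0.2, 0.1]
width: 0.0003
```

Request:
{"fn": "carry_out", "kwargs": {
  "rows": [
    {"grip": 255,"x": 1,"y": 0,"z": 0,"ax": 0,"ay": 0,"az": 0},
    {"grip": 255,"x": 1,"y": 0,"z": 0,"ax": 0,"ay": 0,"az": 0}
  ]
}}

```text
clock: 32.65
ee_pos: [0.612, -0.0659, 0.0213]
tcp_rot: [[0.995, -0.1, -0.0], [-0.1, -0.995, -0.0], [-0.0, 0.0, -1.0]]
contact_force: [0.1, -0.9, -0.3]
width: 0.0007
```

Request:
{"fn": "carry_out", "kwargs": {
  "rows": [
    {"grip": 255,"x": 1,"y": 0,"z": 0,"ax": 0,"ay": 0,"az": 0},
    {"grip": 255,"x": 1,"y": 0,"z": 0,"ax": 0,"ay": 0,"az": 0},
    {"grip": 255,"x": 1,"y": 0,"z": 0,"ax": 0,"ay": 0,"az": 0},
    {"grip": 255,"x": 1,"y": 0,"z": 0,"ax": 0,"ay": 0,"az": 0}
  ]
}}

```text
clock: 33.05
ee_pos: [0.616, -0.0663, 0.0213]
tcp_rot: [[0.995, -0.1, 0.0], [-0.1, -0.995, 0.0], [0.0, -0.0, -1.0]]
contact_force: [0.1, -0.1, 0.0]
width: 0.0004
```

Request:
{"fn": "carry_out", "kwargs": {
  "rows": [
    {"grip": 255,"x": 1,"y": 0,"z": 0,"ax": 0,"ay": 0,"az": 0},
    {"grip": 255,"x": 1,"y": 0,"z": 0,"ax": 0,"ay": 0,"az": 0}
  ]
}}

```text
clock: 33.25
ee_pos: [0.6179, -0.0665, 0.0213]
tcp_rot: [[0.995, -0.1, 0.0], [-0.1, -0.995, -0.0], [0.0, 0.0, -1.0]]
contact_force: [-0.2, 0.4, -1.1]
width: 0.0005
```

Request:
{"fn": "carry_out", "kwargs": {
  "rows": [
    {"grip": 255,"x": 1,"y": 0,"z": 0,"ax": 0,"ay": 0,"az": 0},
    {"grip": 255,"x": 1,"y": 0,"z": 0,"ax": 0,"ay": 0,"az": 0}
  ]
}}

```text
clock: 33.45
ee_pos: [0.6196, -0.0666, 0.0213]
tcp_rot: [[0.995, -0.1, -0.001], [-0.1, -0.995, 0.0], [-0.001, -0.0, -1.0]]
contact_force: [-3.2, 0.1, 1.8]
width: 0.0004
```

Request:
{"fn": "carry_out", "kwargs": {
  "rows": [
    {"grip": 255,"x": 1,"y": 0,"z": 0,"ax": 0,"ay": 0,"az": 0},
    {"grip": 255,"x": 0,"y": 0,"z": 0,"ax": 0,"ay": 0,"az": 0}
  ]
}}

```text
clock: 33.65
ee_pos: [0.6196, -0.0667, 0.0211]
tcp_rot: [[0.995, -0.101, -0.003], [-0.101, -0.995, 0.001], [-0.003, -0.001, -1.0]]
contact_force: [-5.3, 1.8, 2.3]
width: 0.0004
```

Request:
{"fn": "carry_out", "kwargs": {
  "rows": [
    {"grip": 255,"x": 1,"y": 0,"z": 0,"ax": 0,"ay": 0,"az": 0},
    {"grip": 255,"x": 0,"y": 0,"z": 0,"ax": 0,"ay": 0,"az": 0}
  ]
}}

```text
clock: 33.85
ee_pos: [0.6196, -0.0667, 0.0209]
tcp_rot: [[0.995, -0.101, -0.004], [-0.101, -0.995, 0.001], [-0.004, -0.001, -1.0]]
contact_force: [-7.4, 1.5, 4.6]
width: 0.0004
```

```bash
python3 f.py
```

```text
[-7.85, 1.2, 4.71, 0.29, 1.6, 0.05, -52.31, -29.98, 20.9] 34.1 -0.0042 0.0004073362140174759
```

Request:
{"fn": "carry_out", "kwargs": {
  "rows": [
    {"grip": 255,"x": 1,"y": 0,"z": -0.2,"ax": 0,"ay": 0,"az": 0},
    {"grip": 255,"x": 0,"y": 0,"z": 0,"ax": 0,"ay": 0,"az": 0}
  ]
}}

```text
clock: 34.3
ee_pos: [0.6196, -0.0667, 0.0209]
tcp_rot: [[0.995, -0.101, -0.006], [-0.101, -0.995, 0.002], [-0.006, -0.001, -1.0]]
contact_force: [-10.1, 2.0, 5.4]
width: 0.0003
```

Request:
{"fn": "carry_out", "kwargs": {
  "rows": [
    {"grip": 255,"x": 1,"y": 0,"z": -0.2,"ax": 0,"ay": 0,"az": 0},
    {"grip": 255,"x": 0,"y": 0,"z": 0,"ax": 0,"ay": 0,"az": 0}
  ]
}}

```text
clock: 34.5
ee_pos: [0.6196, -0.0667, 0.0209]
tcp_rot: [[0.995, -0.101, -0.008], [-0.101, -0.995, 0.002], [-0.008, -0.002, -1.0]]
contact_force: [-13.7, 2.6, 7.9]
width: 0.0003
```

```bash
python3 f.py
```

```text
[-13.28, 2.3, 7.54, 0.48, 2.59, 0.04, -52.26, -29.96, 20.92] 34.75 -0.008 0.00032874011840699585
```

Request:
{"fn": "carry_out", "kwargs": {
  "rows": [
    {"grip": 255,"x": -2,"y": 0,"z": 0,"ax": 0,"ay": 0,"az": 0},
    {"grip": 255,"x": -5,"y": 0,"z": 0,"ax": 0,"ay": 0,"az": 0},
    {"grip": 255,"x": -15,"y": 0,"z": -5,"ax": 0,"ay": 0,"az": 0},
    {"grip": 255,"x": -30,"y": 0,"z": -30,"ax": 0,"ay": 0,"az": 0},
    {"grip": 255,"x": -35,"y": 0,"z": -30,"ax": 0,"ay": 0,"az": 0},
    {"grip": 255,"x": -15,"y": 0,"z": -30,"ax": 0,"ay": 0,"az": 0},
    {"grip": 255,"x": 0,"y": 0,"z": -10,"ax": 0,"ay": 0,"az": 0},
    {"grip": 255,"x": 0,"y": 0,"z": 0,"ax": 0,"ay": 0,"az": 0},
    {"grip": 255,"x": 0,"y": 0,"z": 0,"ax": 0,"ay": 0,"az": 0}
  ]
}}

```text
clock: 35.65
ee_pos: [0.5234, -0.0565, 0.1262]
tcp_rot: [[0.995, -0.099, 0.001], [-0.099, -0.995, -0.0], [0.001, 0.0, -1.0]]
contact_force: [-0.1, 0.6, 0.5]
width: 0.0002
```

Run:
```python
from fit import *
s=env.state(); print(toplate(s["ee_pos"]),s["contact_force"].round(1),s["clock"],np.abs(s["qd"]).max())
p=np.load("pose.npy")[1]; o=[]
for n in("side","top"):
    c=cam(n); im=cv2.resize(c["image"][:,:,::-1],None,fx=4,fy=4,interpolation=3)
    q0=plate(-27.5,-30,0)
    for P in WEDGE:
        q=proj(c,W([q0[0],q0[1],np.radians(-5.8)],P)+[0,0,.01]); cv2.polylines(im,[cv2.convexHull((q*4+2).astype(np.int32))],True,(0,0,255),1)
    q=proj(c,W(p,np.array([[.009,-.091,.066],[.021,-.091,.066],[.021,.072,.066],[.009,.072,.066]]))); cv2.polylines(im,[(q*4+2).astype(np.int32)],True,(0,255,0),1)
    im=im[520:900,660:1180] if n=="side" else im[380:860,900:1420]
    o.append(cv2.resize(im,(400,int(400*im.shape[0]/im.shape[1]))))
h=max(i.shape[0] for i in o); o=[cv2.copyMakeBorder(i,0,h-i.shape[0],0,0,0) for i in o]
cv2.imwrite("pics/end.png",np.hstack(o))
```

```text
[-148.99845867  -29.47047482  126.2446849 ] [-0.1  0.6  0.5] 35.65 1.009924735767369
```

View pics/end.png

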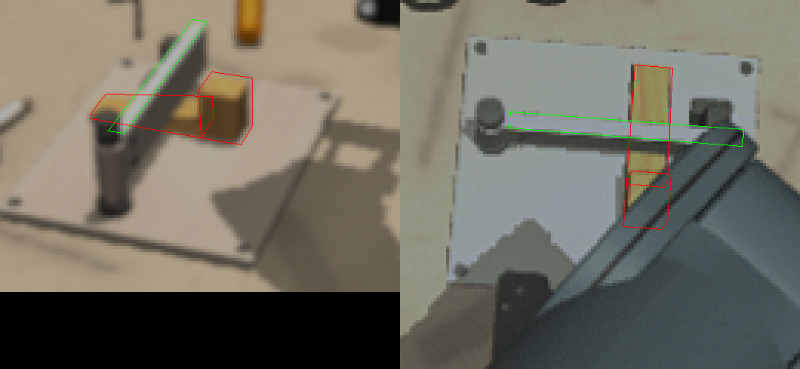

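```bash
python3 -c "
from workcell import env
print(env.sign_off())"
```

```text
the job is handed in; nothing more can be done
None
```

The gate is shut, the wedge is jammed under its outer half and let go, and I handed the job in at about 36 s of the 72 s. No verdict is reported, so whether it passed is not known.

- **Gate:** I swung it shut with the closed fingers until it met the stop, pressing with about 5–6 N. The camera overlay afterwards showed it square against the stop.
- **Wedge:** I gripped it by the block, turned it round, lowered it onto the plate and slid it in. It touched the gate after about 59 mm. I tapped it in to a steady level push of 15.1 N, inside the 14–19 N window, and released it.

**Last checks**
- After release I pushed the block from behind with 13.3 N and it did not move measurably.
- With the arm clear, the measured force was about zero. The last pictures show the wedge flat under the gate, with the block centre about 37 mm in front of the gate line, and the gate still shut.

**What disagreed or could not be checked**
- **Force rise:** while tapping in, the push rose only about 0.7–1.3 N per mm of finger travel, against the stated 2–6 N. The block sat about 3 mm further out than the fingers' last position, so it probably slipped in the grip. I therefore went by force rather than travel.
- **Force on the gate:** I could not measure the wedge's upward force on it. From the push I estimate roughly 15–20 N. The gate's lift, worked out from finger travel, gave higher values (about 27 N partway in), which I put down to the slip, so I can't rule out that the 25 N limit was passed.

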